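# Park the tall indicator stand in the datum corner and latch it

## Task

Slide the tall indicator stand across the granite plate, keeping it upright and on the plate, until its square base sits flush against both the long steel rail and the short end stop. Then swing the hook arm fully closed around its base, let go, and leave the other things on the table where they are. The stand is top-heavy: it topples if it is moved fast or pushed high up.

Things in the scene. Friction and masses are not known exactly. Their poses are not given: they have to be found in the camera images.
- stand: Loose dial stand, 0.8 kg: base 80 x 80 x 20 mm high, column 16 mm dia in its middle, heavy block (34 x 36 mm, 217-263 mm up), dial (54 mm dia, 240 mm up) on +x reaching 35 mm out. Origin: centre of base underside; x, y square to base, z up. Centre of mass 200 mm up: falls if tilted 11 deg, pushed fast or high; slides if pushed slowly at the base. Starts within 0.35 rad of square, dial to the rail.
- plate: Fixed black granite plate 300 (x) x 420 (y) x 40 mm. Origin: centre of underside; z up. On it two steel bars 20 mm high, 18 mm thick: the long rail along y by the far edge, stop face at x = +100 mm facing -x, from y = -210 to +150 mm; the short end stop along x, stop face at y = +130 mm facing -y, from x = +35 to +100 mm.
- home (a point): Point on top of the granite (plate x = +60, y = +90, z = 40 mm) where the stand's origin lies when its base is flush with both the rail (base's +x side) and the end stop (base's +y side). Axes as the plate's.
- gate (a joint): Angle (rad) of the flat L-shaped hook arm on an upright pivot. 0 = closed (firm stop): arm along plate -y, 3 mm clear of the parked base's -x side, its lip 5 mm clear round the -y side. Grows as it opens, clockwise from above: at 1.57 it points to plate -x (limit 1.9). Starts open at 1.1 to 1.7. Stays where left; 1 N at the knob moves it.
- gate_pivot (a point): On the arm's pivot axis, top of its 20 mm dia boss, 23 mm above the granite, at plate x = +11, y = +144 mm. The bar is 12 mm wide, top 17 mm above the granite, and reaches 108 mm from the axis; the 9 mm thick end lip stands out 26 mm from the bar's middle line, on the side that faces the base when closed.
- gate_knob (a point): Centre of the top of the upright round black knob on the hook arm (16 mm dia), 88 mm from the pivot axis. The knob stands from 17 to 56 mm above the granite.
- vblock: Bystander: brass V-block, 45 x 45 x 34 mm, on the table. Origin: centre of its underside.
- ring_gauge: Bystander: plain steel ring gauge, 60 mm outside diameter, 22 mm high, lying on the table. Origin: centre of its underside.
- case: Bystander: wooden gauge case, 120 x 80 x 35 mm, on the table. Origin: centre of its underside.

How it is judged (in metres and radians):
On the way:
1. the stand's base is home against the rail and the end stop while the hook arm is still open (horizontal distance between stand and home below 0.006 m and value of joint gate above 0.5 rad), for 0.2 s.
At the end, for the whole second after the job is handed in: The stand is upright (within 0.03 rad) and at rest, its base within 4 mm of flush with both rail and end stop and square to them within 0.06 rad, and the hook arm is closed to within 0.08 rad (x of stand in the frame of home between -0.004 and 0.004 m and y of stand in the frame of home between -0.004 and 0.004 m and angle between the x axis of stand and the x axis of plate, either way round below 0.06 rad and angle between stand's own z axis and vertical below 0.03 rad and value of joint gate below 0.08 rad and linear speed of stand below 0.01 m/s); the robot touches nothing.
It fails at once if the stand is tipped by more than 0.15 rad (angle between stand's own z axis and vertical above 0.15 rad).
It fails at once if the stand is lifted more than 15 mm off the plate (z of stand in the frame of home above 0.015 m).
It fails at once if the V-block, the ring gauge or the gauge case is moved by more than 30 mm (distance of any of vblock, ring_gauge, case from where it was at the start of the episode above 0.03 m).
It also fails if it takes over 72 s, if anything falls off the work surface, if the arm or the gripper's body presses on something with over 40 N, if the wrist force passes 120 N, or if a joint passes its speed limit or range.

## Robot

A 6-joint arm with a two-finger parallel gripper is mounted at the origin on the work surface. World frame = base frame: x ahead of the robot, y to its left, z up, the work surface at z = 0. Lengths are in mm, angles in rad, forces in N, time in s.
With the tool pointing down it reaches from about 350 to 975 mm from the base axis. Payload 17.4 kg.
Tool frame: the origin (TCP) lies at the very end of the fingers, on their centre line; the grasp point (between the pads) lies 19 mm behind it; z points along the fingers, y is the direction in which the jaws open and shut (so a half turn about z gives the same grasp; the last joint's range is limited). The gripper opens to 85 mm and grips with 20 to 120 N. Pads are 22 mm wide; open, the fingers measure 114 mm over their backs; the gripper's body (76 mm by 85 mm) begins 54 mm behind the grasp point. The pads swing forward as they close: fully open they stand 13 mm farther back than shut.
Start: joints at [1.109, 0.116, 1.442, -0, 1.584, -0.038], TCP at [277.587, 615.287, 231.303] pointing down, gripper open.
Joint ranges: [-2.83, 2.83], [-0.83, 2.19], [0.07, 2.5], [-1.14, 4.28], [0.01, 3], [-2.97, 2.97]. Speed limits (rad/s): [1.89, 1.89, 2.22, 3.14, 3.14, 3.14].

## Interface

Orientations are given as a unit quaternion [w, x, y, z].
In Python, from plant import manip gives the robot as it stands.
- The arm moves only by the tool servo_tool, never from a script. Its argument "plan" is a list of rows, each a list of 3 entries, a list of its own where there are three numbers: the shift along the tool's x, y, z in m, then the turn, a rotation vector about the tool's x, y, z in degrees, then the finger opening in m, from 0 to 0.0854. A call has 1 to 12 rows; each row is the pose to reach, as a shift and turn from the pose commanded when the call began, along the tool's axes at that moment; what a row does not reach only later rows make up. A row lasts 1/10 s, in which the tool goes at most 50 mm and 8.59 degrees, less where a joint would pass 70% of its speed; a pose out of reach is approached as far as the arm can. A call with a gripper value outside its range is refused whole. The fingers move at their own pace and stop on an object; the grip force is fixed at half the most. Time passes only in rows, so rows that repeat a pose let the fingers close. It gives the time, the measured TCP pose, the force and the opening at its end, in the units of the state.
- manip.state(): the state, without advancing time (a new reading comes with each control period).
- manip.grab_frame(name): name is "scene" or "top" or "wrist"; returns (picture, depth): 384x512x3 uint8, red, green, blue; 384x512 float32, mm along the optical axis (not along the pixel's ray), 0 where there is no reading.
- manip.camera_params(name): a dict with "intrinsics" (3x3 intrinsics, pixels), "dist_coeffs" ([k1, k2, p1, p2, k3] as OpenCV has them; the pictures are not rectified), "R" (3x3) and "t" (3): a world point X has camera coordinates R X + t. Camera axes: x right, y down, z forward; pixel columns grow to the right and rows downward; lengths in mm; the calibration is good to about 2 mm. A picture is of the moment at which its call begins: read the wrist's pose just before it. camera_params takes no time and is no camera call; for the wrist camera it gives the pose at the moment of the call.
- manip.finish_job(): hands the job in, once; it reports no verdict.
The state is a dict: "time": time; "joint_positions": joint angles; "joint_velocities": joint speeds; "joint_efforts": joint torques, N m; "tcp_pos": TCP position; "ee_rot": TCP orientation; "contact_force": force on the tool from outside, world axes, zero at the start; "ft_torque": the same for the moment, N m; "gripper_width": opening from 0.0 (shut) to 1.0 (fully open).
Only numpy, scipy, OpenCV 4.12 (cv2) and the standard library are available. Lean on these libraries where they do the work, as an engineer would, in place of code of your own. Each camera call takes 0.05 s, during which the arm holds its last target.

## Working session

There is one attempt and no reset: what is moved stays moved. The work goes in short steps, Python scripts to look and compute and a tool call to move; the robot and the scene stay as the last step left them, time stands still between calls to the robot, and variables do not carry over. Pictures are saved under pics/ and viewed, and the job is handed in when it is done.

Besides the shell and the picture viewer there is one more tool, called after "Request:" as a command line: name --argument value ..., lists and objects as JSON in quotes. servo_tool: Moves the arm, as the interface text tells. Its arguments: {"type":"object","properties":{"plan":{"type":"array","items":{"type":"array"}}},"required":["plan"]}

```bash
ls; mkdir -p pics; cat > h.py <<'E'
import numpy as np, cv2
from plant import manip
def save(n,out):
    im,d=manip.grab_frame(n); cv2.imwrite('pics/'+out+'.png',cv2.cvtColor(im,cv2.COLOR_RGB2BGR)); np.savez('pics/'+out+'.npz',im=im,d=d,**{k:np.array(v) for k,v in manip.camera_params(n).items()}); return im,d
def load(out): return np.load('pics/'+out+'.npz')
def rays(z,uv):
    K,D,R,t=z['intrinsics'],z['dist_coeffs'],z['R'],z['t'].reshape(3)
    p=cv2.undistortPoints(np.array(uv,float).reshape(-1,1,2),K,D).reshape(-1,2)
    d=np.c_[p,np.ones(len(p))]@R
    return -R.T@t, d
def onplane(z,uv,h):
    c,d=rays(z,uv); s=(h-c[2])/d[:,2]; return c+d*s[:,None]
def proj(z,X):
    r,_=cv2.Rodrigues(z['R']); return cv2.projectPoints(np.array(X,float).reshape(-1,3),r,z['t'].reshape(3),z['intrinsics'],z['dist_coeffs'])[0].reshape(-1,2)
def cloud(z):
    d=z['d']; h,w=d.shape; uv=np.stack(np.meshgrid(np.arange(w),np.arange(h)),-1).reshape(-1,2)
    c,r=rays(z,uv); return (c+r*d.reshape(-1,1)).reshape(h,w,3)
E
python3 - <<'E'
from h import *
for n in ['scene','top','wrist']: save(n,n+'0')
s=manip.state(); print({k:np.round(v,3) for k,v in s.items()})
for n in ['scene','top','wrist']:
    z=load(n+'0'); print(n, (-z['R'].T@z['t'].reshape(3)).round(), z['R'][2].round(2), z['intrinsics'][0,0])
E
```

```text
pics
{'time': np.float64(0.15), 'joint_positions': array([ 1.109,  0.116,  1.442, -0.   ,  1.584, -0.038]), 'joint_velocities': array([-0.   , -0.002, -0.001,  0.001, -0.002, -0.001]), 'joint_efforts': array([ 1.0000e-03, -7.3251e+01, -6.3286e+01, -0.0000e+00,  5.0000e-03,
        0.0000e+00]), 'tcp_pos': array([277.521, 615.153, 230.73 ]), 'ee_rot': array([-0.   ,  0.21 ,  0.978, -0.   ]), 'contact_force': array([ 0.153, -0.736, -0.298]), 'ft_torque': array([-0.014, -0.033,  0.07 ]), 'gripper_width': np.float64(1.002)}
scene [1069. -461. 1034.] [-0.44  0.37 -0.82] 357.6761448720791
top [ 333.  -16. 1261.] [ 0.2  -0.01 -0.98] 476.0265796043597
wrist [218. 643. 374.] [ 0.24 -0.11 -0.97] 285.81143981990033
```

View pics/scene0.png

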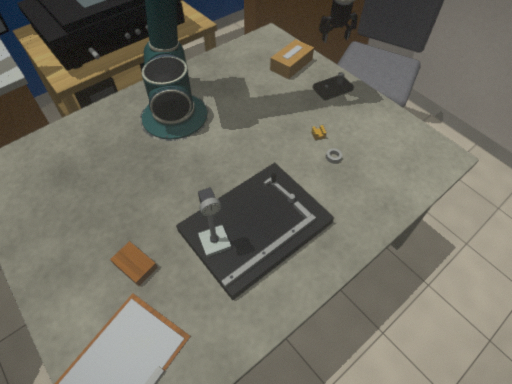

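View pics/top0.png

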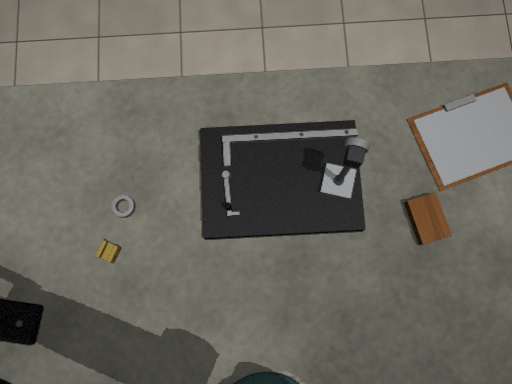

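View pics/wrist0.png

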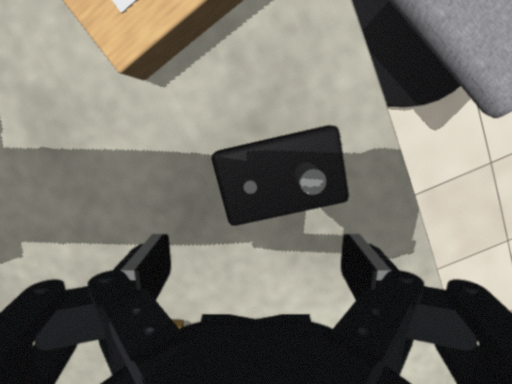

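The top view shows the plate from about (200,125) to (365,238), with the rail along its upper edge and the end stop at (227,150). The hook arm runs from (226,175) to the knob at (228,206). The stand's white base is near (339,181). Next I'll measure these.

```bash
python3 - <<'E'
from h import *
z=load('top0'); im=z['im']; P=cloud(z)
big=cv2.resize(im[110:250,190:375],None,fx=4,fy=4,interpolation=cv2.INTER_CUBIC); cv2.imwrite('pics/topbig.png',big[:,:,::-1])
hsv=cv2.cvtColor(im,cv2.COLOR_RGB2HSV)
def show(n,uv): print(n,[tuple(P[v,u].round()) for u,v in uv])
show('plate',[(270,200),(300,220),(210,230),(350,220)]); show('rail',[(280,135)]); show('base',[(332,172),(330,190),(350,190)])
show('table',[(150,150),(300,280)]);show('knob',[(228,206)]);show('head',[(355,155)])
# base: bright pixels
g=im.min(2)
m=np.zeros_like(g); m[160:205,315:362]=(g[160:205,315:362]>120)
cs,_=cv2.findContours(m,cv2.RETR_EXTERNAL,cv2.CHAIN_APPROX_NONE); c=max(cs,key=cv2.contourArea); print(cv2.contourArea(c),cv2.minAreaRect(c))
# black plate
d=((P[:,:,2]>25)).astype(np.uint8); d[:115]=0; d[245:]=0; d[:,:190]=0; d[:,375:]=0
cs,_=cv2.findContours(d,cv2.RETR_EXTERNAL,cv2.CHAIN_APPROX_NONE); c=max(cs,key=cv2.contourArea); print(cv2.minAreaRect(c), cv2.boxPoints(cv2.minAreaRect(c)))
E
```

```text
plate [(np.float64(564.0), np.float64(-44.0), np.float64(43.0)), (np.float64(507.0), np.float64(-118.0), np.float64(40.0)), (np.float64(495.0), np.float64(116.0), np.float64(38.0)), (np.float64(499.0), np.float64(-247.0), np.float64(39.0))]
rail [(np.float64(733.0), np.float64(-81.0), np.float64(60.0))]
base [(np.float64(625.0), np.float64(-209.0), np.float64(57.0)), (np.float64(576.0), np.float64(-199.0), np.float64(64.0)), (np.float64(574.0), np.float64(-251.0), np.float64(60.0))]
table [(np.float64(734.0), np.float64(278.0), np.float64(-4.0)), (np.float64(355.0), np.float64(-109.0), np.float64(-1.0))]
knob [(np.float64(545.0), np.float64(62.0), np.float64(97.0))]
head [(np.float64(598.0), np.float64(-221.0), np.float64(305.0))]
483.5 ((337.7884216308594, 180.5576934814453), (30.398000717163086, 29.025188446044922), 11.309932708740234)
((284.60784912109375, 178.61375427246094), (111.75407409667969, 170.43247985839844), 86.96060180664062) [[196.54872  127.33371 ]
 [366.7415   118.296936]
 [372.667    229.8938  ]
 [202.47421  238.93057 ]]
```

View pics/topbig.png

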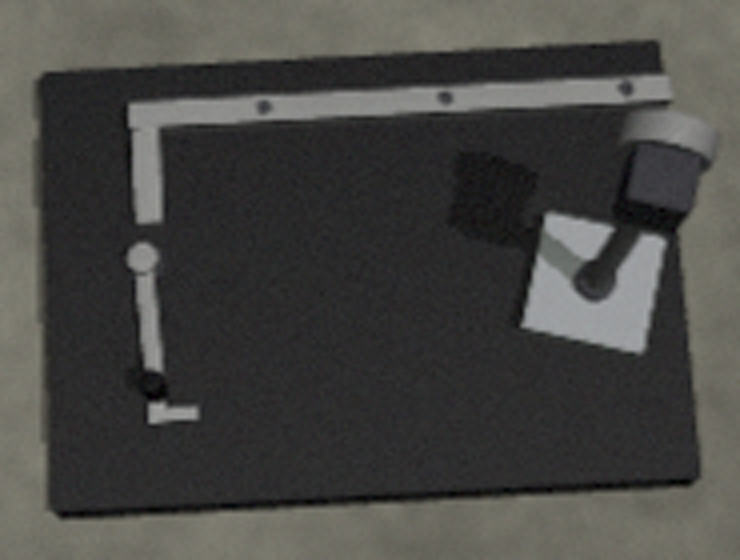

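```bash
cat > meas.py <<'E'
from h import *
z=load('top0'); im=z['im']; g=cv2.cvtColor(im,cv2.COLOR_RGB2GRAY)
S=4; x0,y0=190,110
b=cv2.resize(g[110:250,190:375],None,fx=S,fy=S,interpolation=cv2.INTER_CUBIC)
m=(b>95).astype(np.uint8); cs,_=cv2.findContours(m,cv2.RETR_EXTERNAL,cv2.CHAIN_APPROX_NONE)
f=lambda p:(np.array(p,float)+.5)/S-.5+[x0,y0]
for c in cs:
    a=cv2.contourArea(c)
    if a<300: continue
    r=cv2.minAreaRect(c); x,y,w,h=cv2.boundingRect(c); print(int(a),(x,y,w,h),r)
# rail inner edge: columns 200..600 scan
pts=[];out=[]
for u in list(range(190,600,6)):
    col=m[90:150,u]; k=np.where(col)[0]; pts.append((u,90+k.max())); out.append((u,90+k.min()))
W=onplane(z,f(pts),60); vx,vy,cx,cy=cv2.fitLine(W[:,:2].astype(np.float32),cv2.DIST_HUBER,0,.01,.01).ravel()
d=np.array([vx,vy]); d*=np.sign(d[1]); print('rail dir',d,'yaw',np.degrees(np.arctan2(-d[0],d[1])))
px=np.array([d[1],-d[0]]); py=d
xr=px@[cx,cy]
W2=onplane(z,f(out),60); print('rail inner',xr,'outer',np.median(W2[:,:2]@px))
e=[]
for v in range(140,215,3):
    k=np.where(m[v,125:175])[0]; e.append((125+k.max(),v))
We=onplane(z,f(e),60); ye=np.median(We[:,:2]@py); print('end face',ye)
o=xr*px+ye*py-100*px-130*py; print('plate origin',o)
T=np.eye(2); T=np.array([px,py])
def toP(W): return (W[:,:2]-o)@T.T
c=max([c for c in cs if cv2.boundingRect(c)[0]>450 and cv2.boundingRect(c)[1]>180],key=cv2.contourArea)
Wb=onplane(z,f(c.reshape(-1,2)),60)[:,:2].astype(np.float32); r=cv2.minAreaRect(Wb); print('base world',r,'plate',toP(np.array([r[0]])))
mb=[c for c in cs if cv2.boundingRect(c)[0]<250 and cv2.boundingRect(c)[1]>220]
for c in mb: print(cv2.boundingRect(c))
bo=onplane(z,f([(142.,258)]),63); print('boss',bo,toP(bo))
k=onplane(z,f([(150,383.)]),90); print('knob~',k,toP(k))
print('pred gate',np.arctan2(-(toP(k)-[11,144])[0,0],-(toP(k)-[11,144])[0,1]))
np.savez('plate.npz',o=o,px=px,py=py)
E
python3 meas.py
```

```text
413101 (0, 0, 740, 560) ((369.49993896484375, 279.49993896484375), (738.9998779296875, 558.9998779296875), -0.0)
rail dir [0.00794684 0.9999684 ] yaw -0.4553252
rail inner 724.7348 outer 740.5293308598896
end face 59.6850004354844
plate origin [624.15629053 -75.2774481 ]Traceback (most recent call last):
  File "meas.py", line 27, in <module>
    c=max([c for c in cs if cv2.boundingRect(c)[0]>450 and cv2.boundingRect(c)[1]>180],key=cv2.contourArea)
ValueError: max() iterable argument is empty
```

```bash
python3 - <<'E'
from h import *
z=load('scene0'); im=z['im']
cv2.imwrite('pics/scbig.png',cv2.resize(im[160:295,170:340],None,fx=4,fy=4,interpolation=cv2.INTER_CUBIC)[:,:,::-1])
E
```

```text
(no output)
```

View pics/scbig.png

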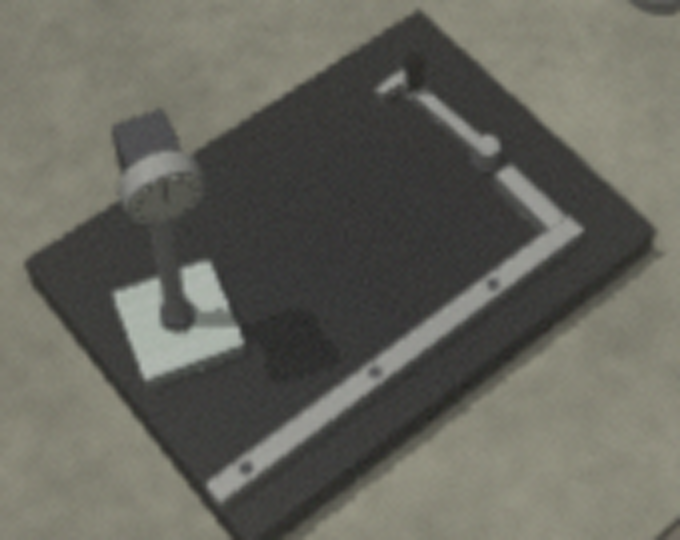

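```bash
sed -i 's/cv2.RETR_EXTERNAL/cv2.RETR_LIST/; s/b>95/b>105/' meas.py
sed -i 's/^c=max(\[c for c in cs.*$/c=[c for c in cs if 480<cv2.boundingRect(c)[0]<560 and 3000<cv2.contourArea(c)<20000][0]/' meas.py
python3 meas.py
cat >> meas.py <<'E'
z2=load('scene0'); im2=z2['im']; f2=lambda p:(np.array(p,float)+.5)/4-.5+[170,160]
def tri(u1,u2):
    P1=z['intrinsics']@np.c_[z['R'],z['t'].reshape(3)]
    c1,d1=rays(z,[u1]);c2,d2=rays(z2,[u2]); d1=d1[0]/np.linalg.norm(d1);d2=d2[0]/np.linalg.norm(d2)
    s=np.linalg.lstsq(np.c_[d1,-d2],c2-c1,rcond=None)[0]; a=c1+s[0]*d1;b=c2+s[1]*d2
    return (a+b)/2,np.linalg.norm(a-b)
for n,a,b in [('boss',(142,256),(488,145)),('knobtop',(152,383),(415,60)),('rail L corner',(129,103),(581,230)),('rail R inner',(672,100),(207,487)),('base TL',(548,211),(243,345)),('base BL',(521,327),(210,262)),('base BR',(643,353),(112,293))]:
    X,e=tri(f(a),f2(b)); print(n,X.round(1),e.round(1),toP(X[None]).round(1))
E
python3 meas.py | tail -7
```

```text
629 (149, 403, 49, 20) ((173.0, 412.5), (19.0, 48.0), 90.0)
2077 (129, 243, 33, 128) ((144.98867797851562, 306.7344970703125), (127.69293975830078, 28.31479835510254), 87.56334686279297)
11360 (522, 213, 144, 140) ((594.6576538085938, 282.56195068359375), (125.0855484008789, 119.61272430419922), 12.362491607666016)
9840 (682, 144, 58, 257) ((710.5, 272.0), (57.0, 256.0), 0.0)
1330 (102, 28, 58, 38) ((130.5, 46.5), (37.0, 57.0), 90.0)
106230 (0, 0, 740, 560) ((369.5, 279.5), (559.0, 739.0), 90.0)
rail dir [0.00826846 0.9999658 ] yaw -0.4737531
rail inner 725.2093 outer 739.9580783863126
end face 60.261638086208855
plate origin [624.61123753 -74.90549937]
base world ((601.7553100585938, -222.81866455078125), (79.96949768066406, 79.7348403930664), 73.40887451171875) plate [[ -21.63213187 -148.09708787]]
(144, 552, 4, 4)
(149, 403, 49, 20)
(129, 243, 33, 128)
boss [[635.16311007  68.35561912  63.        ]] [[  9.36696314 143.34346479]]
knob~ [[547.75023242  65.08775029  90.        ]] [[-78.01590362 139.35293815]]
pred gate 1.5186388253764391
boss [636.5  68.   61.9] 1.0 [[ 10.7 143. ]]
knobtop [547.3  63.5  90.8] 0.7 [[-78.4 137.8]]
rail L corner [742.2  72.1  57.5] 1.2 [[116.4 148. ]]
rail R inner [ 723.8 -286.8   53.1] 0.5 [[ 100.9 -211.1]]
base TL [ 651.8 -198.3   55.8] 1.1 [[  28.2 -123.2]]
base BL [ 576.4 -174.1   53.1] 0.3 [[-47.4 -99.6]]
base BR [ 553.4 -250.6   57.9] 1.0 [[ -69.8 -176.3]]
```

```bash
cat >> h.py <<'E'
from scipy.spatial.transform import Rotation as Ro
def tool(az,a):
    """tool z toward azimuth az (deg), a deg below horizontal, tool x up"""
    p=np.radians(az);a=np.radians(a)
    zz=np.array([np.cos(p)*np.cos(a),np.sin(p)*np.cos(a),-np.sin(a)]); y=np.array([np.sin(p),-np.cos(p),0]); x=np.cross(y,zz)
    return Ro.from_matrix(np.c_[x,y,zz])
def cur():
    s=manip.state(); q=s['ee_rot']; return s['tcp_pos'],Ro.from_quat([q[1],q[2],q[3],q[0]]),s
def rel(pos,rot):
    p,r,s=cur(); print('shift',(r.inv().apply(np.array(pos)-p)/1000).round(4).tolist(),'turn',(r.inv()*rot).as_rotvec(degrees=True).round(2).tolist())
def st():
    p,r,s=cur(); m=r.as_matrix(); print('t',round(s['time'],2),'tcp',p.round(1),'z',m[:,2].round(3),'y',m[:,1].round(3),'F',s['contact_force'].round(1),'M',s['ft_torque'].round(2),'w',round(s['gripper_width'],3),'q',s['joint_positions'].round(2))
E
python3 - <<'E'
from h import *
st(); rel([420,200,280],tool(70,90))
E
```

```text
t 0.15 tcp [277.5 615.2 230.7] z [-0.    -0.001 -1.   ] y [ 0.411  0.912 -0.001] F [ 0.2 -0.7 -0.3] M [-0.01 -0.03  0.07] w 1.002 q [ 1.11  0.12  1.44 -0.    1.58 -0.04]
shift [-0.3006, -0.3199, -0.049] turn [-0.04, 0.04, 85.72]
```

Request:
servo_tool --plan '[[[-0.03,-0.032,-0.005],[0,0,8.5],0.085],[[-0.06,-0.064,-0.01],[0,0,17],0.085],[[-0.09,-0.096,-0.015],[0,0,25.5],0.085],[[-0.12,-0.128,-0.02],[0,0,34],0.085],[[-0.15,-0.16,-0.025],[0,0,42.5],0.085],[[-0.18,-0.192,-0.03],[0,0,51],0.085],[[-0.21,-0.224,-0.035],[0,0,59.5],0.085],[[-0.24,-0.256,-0.04],[0,0,68],0.085],[[-0.27,-0.288,-0.045],[0,0,76.5],0.085],[[-0.3,-0.32,-0.049],[0,0,85],0.085],[[-0.3,-0.32,-0.049],[0,0,85.7],0.085],[[-0.3,-0.32,-0.049],[0,0,85.7],0.085]]'

```text
time: 1.35
tcp_pos: [419.7, 199.6, 280.3]
ee_rot: [-0.0, 0.82, 0.573, 0.0]
contact_force: [-0.1, 0.5, 0.6]
gripper_width: 0.994
```

```bash
python3 - <<'E'
from h import *
st(); rel([430,-140,280],tool(-16.6,75))
E
```

```text
t 1.35 tcp [419.7 199.6 280.3] z [ 0.  0. -1.] y [ 0.939 -0.343  0.   ] F [-0.1  0.5  0.6] M [ 0.02 -0.05  0.03] w 0.994 q [ 0.39 -0.36  1.8   0.    1.7   0.74]
shift [-0.3154, 0.1262, 0.0002] turn [-11.33, 12.01, 85.99]
```

Request:
servo_tool --plan '[[[-0.032,0.013,0],[-1.1,1.2,8.4],0.085],[[-0.063,0.025,0],[-2.2,2.4,16.8],0.085],[[-0.095,0.038,0],[-3.3,3.5,25.2],0.085],[[-0.126,0.05,0],[-4.4,4.7,33.6],0.085],[[-0.158,0.063,0],[-5.5,5.9,42],0.085],[[-0.19,0.076,0],[-6.7,7.1,50.6],0.085],[[-0.221,0.088,0],[-7.8,8.2,59],0.085],[[-0.253,0.101,0],[-8.9,9.4,67.5],0.085],[[-0.284,0.114,0],[-10,10.6,76],0.085],[[-0.315,0.126,0],[-11.1,11.8,84.4],0.085],[[-0.315,0.126,0],[-11.3,12,86],0.085],[[-0.315,0.126,0],[-11.3,12,86],0.085]]'

```text
time: 2.55
tcp_pos: [430.4, -138.4, 279.9]
ee_rot: [0.019, 0.981, -0.142, 0.129]
contact_force: [-0.3, -0.1, 0.1]
gripper_width: 0.994
```

```bash
python3 - <<'E'
from h import *
st()
R=tool(-16.6,35); z=R.as_matrix()[:,2]
rel(np.array([602,-222.8,88])+z*(19-140),R)
E
```

```text
t 2.55 tcp [ 430.4 -138.4  279.9] z [ 0.247 -0.073 -0.966] y [-0.283 -0.959 -0.   ] F [-0.3 -0.1  0.1] M [ 0.1   0.1  -0.02] w 0.994 q [-0.38 -0.57  1.95  0.03  1.5   1.48]
shift [0.0547, 0.0321, 0.1414] turn [-0.1, 40.07, 0.12]
```

Request:
servo_tool --plan '[[[0.009,0.005,0.023],[0,6.7,0],0.06],[[0.018,0.011,0.047],[0,13.4,0],0.06],[[0.027,0.016,0.07],[0,20,0],0.06],[[0.036,0.021,0.094],[0,26.7,0],0.06],[[0.045,0.027,0.118],[0,33.4,0],0.06],[[0.055,0.032,0.141],[0,40,0],0.06],[[0.055,0.032,0.141],[0,40,0],0.06],[[0.055,0.032,0.141],[0,40,0],0.06]]'

```text
time: 3.35
tcp_pos: [507.0, -193.7, 158.4]
ee_rot: [0.065, 0.879, -0.126, 0.455]
contact_force: [-0.1, 0.2, 1.0]
gripper_width: 0.703
```

```bash
python3 - <<'E'
from h import *
st(); save('wrist','w1'); save('scene','s1')
E
```

```text
t 3.35 tcp [ 507.  -193.7  158.4] z [ 0.783 -0.23  -0.578] y [-0.281 -0.96  -0.   ] F [-0.1  0.2  1. ] M [ 0.12  0.29 -0.02] w 0.703 q [-0.51 -0.7   2.41  0.37  0.53  1.12]
```

View pics/w1.png

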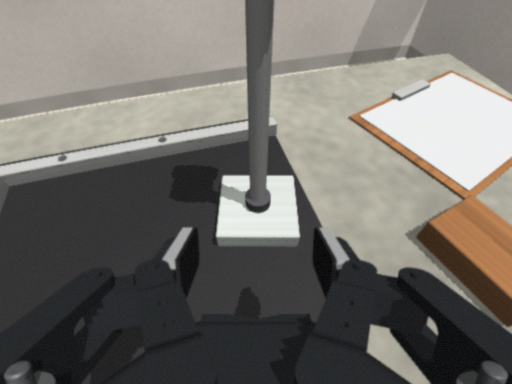

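View pics/s1.png

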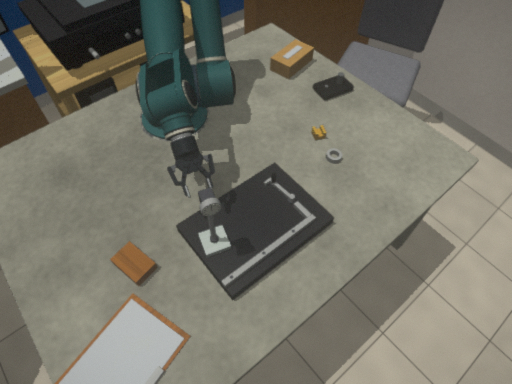

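The wrist view shows the column at about u=258, foot at (258,203), with a small collar. The base top's corners are roughly (222,177), (295,177), (299,237) and (217,237), so it is centred between the fingers.

```bash
cat > mw.py <<'E'
from h import *
import sys
def base(name,h=60,thr=150):
    z=load(name); im=z['im']; m=((im.min(2)>thr)*1).astype(np.uint8)
    n,l,s,c=cv2.connectedComponentsWithStats(m)
    return z,m,l,s
z=load('w1'); im=z['im']
for uv in [(225,190),(290,190),(225,236),(225,242),(180,250)]: print(uv,im[uv[1],uv[0]])
P=cloud(z); print('base top z',P[200,230],P[230,258]); print('col',P[120,258],P[60,258], 'granite',P[280,240])
c=-z['R'].T@z['t'].reshape(3); print('cam',c, 'tcp',cur()[0])
# column edges rows
g=cv2.cvtColor(im,cv2.COLOR_RGB2GRAY).astype(int)
for r in [100,130,160,180]:
    print(r,g[r,240:280].tolist())
E
python3 mw.py; python3 -c "
from h import *
im=load('w1')['im']; cv2.imwrite('pics/w1big.png',cv2.resize(im[150:260,180:330],None,fx=5,fy=5,interpolation=cv2.INTER_CUBIC)[:,:,::-1])"
```

```text
(225, 190) [143 149 143]
(290, 190) [225 231 226]
(225, 236) [198 206 199]
(225, 242) [109 112 108]
(180, 250) [ 99 100  98]
base top z [ 615.10307991 -197.47305844   62.69075371] [ 572.65988222 -215.12475058   61.45854812]
col [ 596.81075127 -221.58650726  170.37726683] [ 595.80671294 -220.97246817  215.2643343 ] granite [ 537.17548649 -187.27382178   41.8463489 ]
cam [ 431.45169833 -171.10075892  296.0434593 ] tcp [ 507.75445502 -194.28371002  160.77395393]
100 [188, 186, 187, 185, 186, 187, 177, 134, 89, 76, 75, 80, 78, 79, 81, 83, 86, 88, 91, 93, 95, 96, 94, 99, 99, 98, 96, 100, 101, 120, 161, 187, 189, 189, 191, 191, 191, 193, 192, 189]
130 [185, 174, 158, 140, 129, 126, 121, 109, 85, 76, 73, 76, 79, 82, 80, 83, 88, 90, 94, 94, 95, 98, 98, 99, 101, 98, 100, 99, 97, 97, 96, 98, 97, 97, 97, 104, 131, 169, 181, 182]
160 [54, 56, 54, 55, 54, 56, 55, 55, 59, 66, 73, 78, 79, 81, 81, 87, 89, 88, 92, 96, 97, 99, 100, 97, 97, 98, 92, 76, 61, 56, 56, 53, 55, 54, 54, 56, 57, 57, 57, 58]
180 [227, 227, 228, 227, 228, 228, 227, 226, 221, 178, 109, 75, 78, 80, 79, 85, 87, 91, 93, 93, 96, 96, 98, 100, 99, 109, 160, 218, 228, 229, 229, 229, 229, 229, 230, 230, 231, 230, 230, 229]
```

View pics/w1big.png

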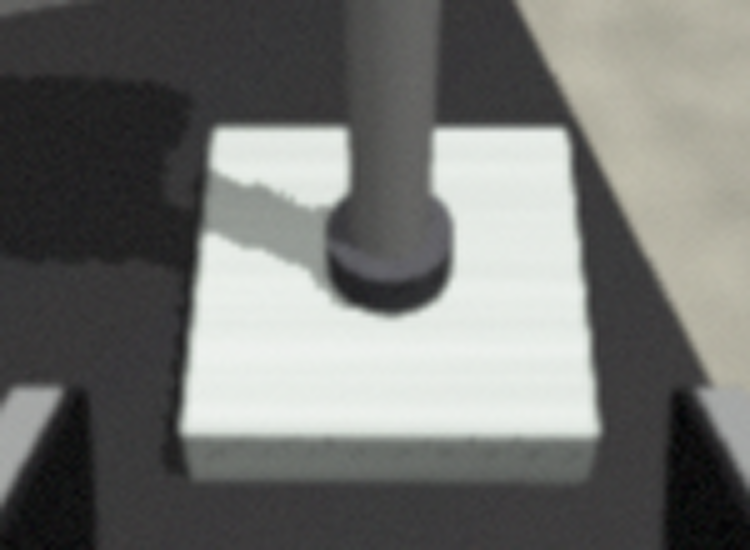

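```bash
python3 - <<'E'
from h import *
z=load('w1'); f=lambda p:(np.array(p,float)+.5)/5-.5+[180,150]
W=onplane(z,f([(212,127),(571,127),(601,436),(180,436)]),60); print(W.round(1)); c=W.mean(0); print('ctr',c)
e1=W[1]-W[0]; e2=W[2]-W[3]; e3=W[0]-W[3]; e4=W[1]-W[2]
for e in (e1,e2,e3,e4): print(np.linalg.norm(e[:2]).round(1), np.degrees(np.arctan2(e[1],e[0])).round(1))
# col axis direction at row 180 mid=262.? -> u centre
for r,u in [(100,(247+269)/2.),(180,(249.3+265.7)/2)]:
    cc,d=rays(z,[(u,r)]); d=d[0]; # intersection with plane through ctr perpendicular to approach
    n=np.array([np.cos(np.radians(-16.6)),np.sin(np.radians(-16.6)),0]); s=n@(c-cc)/(n@d); print(cc+s*d)
for i in range(3): st()
E
```

```text
[[ 654.9 -197.2   60. ]
 [ 632.  -275.2   60. ]
 [ 555.  -251.4   60. ]
 [ 577.6 -174.5   60. ]]
ctr [ 604.87310285 -224.59087127   60.        ]
81.3 -106.4
80.2 -106.4
80.6 -16.4
80.6 -17.2
[ 605.05469079 -223.98174663  181.46038267]
[ 605.02377338 -224.08545702   95.98458699]
t 3.45 tcp [ 507.8 -194.3  160.8] z [ 0.785 -0.231 -0.574] y [-0.282 -0.959  0.001] F [-1.2 -0.1  0.3] M [0.12 0.38 0.03] w 0.701 q [-0.51 -0.7   2.4   0.37  0.52  1.12]
t 3.45 tcp [ 507.8 -194.3  160.8] z [ 0.785 -0.231 -0.574] y [-0.282 -0.959  0.001] F [-1.2 -0.1  0.3] M [0.12 0.38 0.03] w 0.701 q [-0.51 -0.7   2.4   0.37  0.52  1.12]
t 3.45 tcp [ 507.8 -194.3  160.8] z [ 0.785 -0.231 -0.574] y [-0.282 -0.959  0.001] F [-1.2 -0.1  0.3] M [0.12 0.38 0.03] w 0.701 q [-0.51 -0.7   2.4   0.37  0.52  1.12]
```

```bash
python3 - <<'E'
from h import *
R=tool(-16.6,35); z=R.as_matrix()[:,2]
rel(np.array([603.5,-223.4,94])+z*(19-60),R)
rel(np.array([603.5,-223.4,94])+z*(19),R)
E
```

```text
shift [0.0028, 0.0008, 0.0793] turn [-0.16, 0.06, 0.16]
shift [0.0028, 0.001, 0.1393] turn [-0.16, 0.06, 0.16]
```

Request:
servo_tool --plan '[[[0.003,0.001,0.02],[0,0,0],0.06],[[0.003,0.001,0.04],[0,0,0],0.06],[[0.003,0.001,0.06],[0,0,0],0.06],[[0.003,0.001,0.08],[0,0,0],0.06],[[0.003,0.001,0.095],[0,0,0],0.06],[[0.003,0.001,0.11],[0,0,0],0.06],[[0.003,0.001,0.12],[0,0,0],0.055],[[0.003,0.001,0.13],[0,0,0],0.05],[[0.003,0.001,0.139],[0,0,0],0.045],[[0.003,0.001,0.139],[0,0,0],0.04],[[0.003,0.001,0.139],[0,0,0],0.03],[[0.003,0.001,0.139],[0,0,0],0.03]]'

```text
time: 4.65
tcp_pos: [617.9, -228.5, 82.1]
ee_rot: [0.066, 0.878, -0.127, 0.457]
contact_force: [0.4, -0.1, -0.6]
gripper_width: 0.35
```

```bash
python3 - <<'E'
from h import *
st(); save('wrist','w2'); save('scene','s2'); st()
im=load('s2')['im'];cv2.imwrite('pics/s2b.png',cv2.resize(im[160:295,150:320],None,fx=4,fy=4,interpolation=cv2.INTER_CUBIC)[:,:,::-1])
E
```

```text
t 4.65 tcp [ 617.9 -228.5   82.1] z [ 0.786 -0.232 -0.573] y [-0.283 -0.959  0.   ] F [ 0.4 -0.1 -0.6] M [ 0.16  0.35 -0.01] w 0.35 q [-0.45 -0.23  2.24  0.65  0.22  0.84]
t 4.75 tcp [ 617.6 -228.7   81.8] z [ 0.786 -0.233 -0.573] y [-0.284 -0.959  0.   ] F [ 0.5 -1.  -0.5] M [0.1  0.41 0.07] w 0.356 q [-0.45 -0.23  2.24  0.65  0.22  0.84]
```

View pics/w2.png

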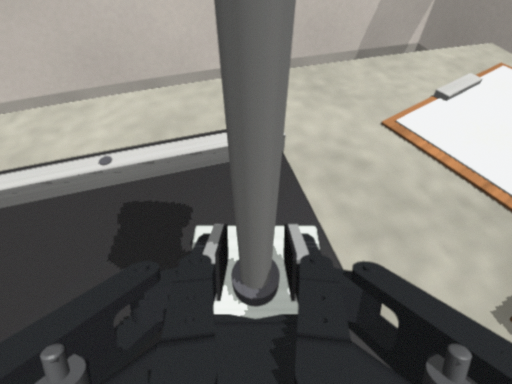

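View pics/s2b.png

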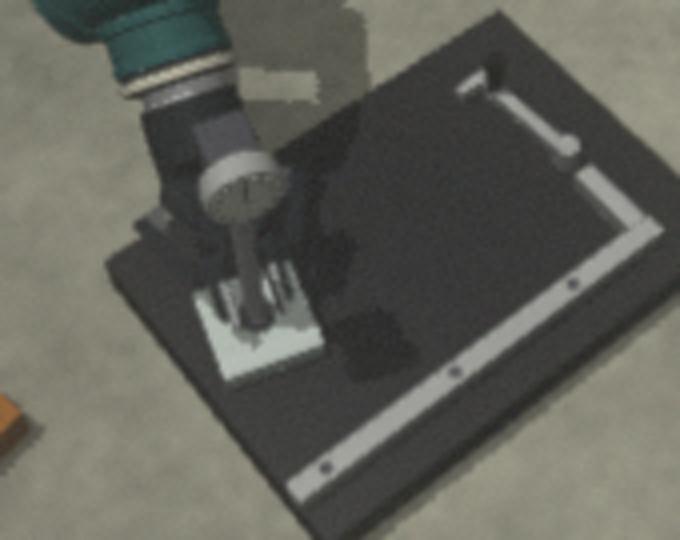

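```bash
python3 - <<'E'
from h import *
R=tool(-16.6,40); z=R.as_matrix()[:,2]
rel(np.array([603.5,-223.4,95])+z*(19),R)
E
```

```text
shift [0.0005, -0.001, -0.0009] turn [-0.08, -5.01, 0.07]
```

Request:
servo_tool --plan '[[[0.0005,-0.0005,-0.001],[0,-2.5,0],0.03],[[0.0005,-0.0005,-0.001],[0,-5,0],0.028],[[0.0005,-0.0005,-0.001],[0,-5,0],0.025],[[0.0005,-0.0005,-0.001],[0,-5,0],0.022],[[0.0005,-0.0005,-0.001],[0,-5,0],0.02],[[0.0005,-0.0005,-0.001],[0,-5,0],0.019],[[0.0005,-0.0005,-0.001],[0,-5,0],0.018],[[0.0005,-0.0005,-0.001],[0,-5,0],0.017],[[0.0005,-0.0005,-0.001],[0,-5,0],0.016],[[0.0005,-0.0005,-0.001],[0,-5,0],0.015],[[0.0005,-0.0005,-0.001],[0,-5,0],0.013],[[0.0005,-0.0005,-0.001],[0,-5,0],0.01]]'

```text
time: 5.95
tcp_pos: [617.0, -228.1, 82.0]
ee_rot: [0.061, 0.897, -0.13, 0.418]
contact_force: [-5.9, 1.9, 2.7]
gripper_width: 0.173
```

```bash
python3 - <<'E'
from h import *
save('wrist','w3'); st()
print(tool(0,40).as_matrix().round(3))
E
```

```text
t 6.0 tcp [ 617.  -228.1   81.9] z [ 0.734 -0.218 -0.643] y [-0.284 -0.959  0.   ] F [-5.6  2.1  3.6] M [0.23 0.56 0.05] w 0.166 q [-0.45 -0.23  2.2   0.39  0.33  1.1 ]
[[ 0.643  0.     0.766]
 [ 0.    -1.     0.   ]
 [ 0.766  0.    -0.643]]
```

View pics/w3.png

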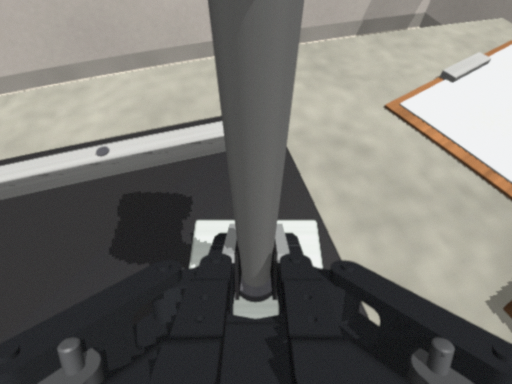

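```bash
cat > tilt.py <<'E'
from h import *
def coltilt(name,rows=range(20,220,10)):
    z=load(name); P=cloud(z); im=z['im']; g=im.max(2).astype(int); A=[]
    for r in rows:
        k=[u for u in range(225,300) if 0<z['d'][r,u]<260]
        if len(k)<8: continue
        q=P[r,k]; m=np.median(q,axis=0); c=P[r,int(np.mean(k))]
        A.append(c)
    A=np.array(A); 
    a=np.polyfit(A[:,2],A[:,0],1);b=np.polyfit(A[:,2],A[:,1],1); 
    print(name,'n',len(A),'tilt x,y rad',a[0].round(4),b[0].round(4),'at z95',np.polyval(a,95).round(1),np.polyval(b,95).round(1),'z',A[0,2].round(),A[-1,2].round())
if __name__=='__main__':
    import sys
    for n in sys.argv[1:]: coltilt(n)
E
python3 tilt.py w2 w3
```

```text
w2 n 20 tilt x,y rad 0.0068 0.0285 at z95 594.7 -224.2 z 199.0 141.0
w3 n 16 tilt x,y rad -0.5412 0.1885 at z95 637.0 -236.7 z 224.0 150.0
```

```bash
python3 - <<'E'
from h import *
for n in ['w2','w3']:
    z=load(n);P=cloud(z)
    for r in range(10,240,25):
        print(n,r,z['d'][r,256],P[r,256].round(1))
E
```

```text
w2 10 0.0 [ 541.3 -205.5  217.7]
w2 35 52.44945 [ 595.  -221.4  196.3]
w2 60 56.54674 [ 595.4 -221.6  191.4]
w2 85 60.813152 [ 595.5 -221.6  185.9]
w2 110 66.65669 [ 596.4 -221.9  179. ]
w2 135 72.1868 [ 596.3 -221.9  171.7]
w2 160 77.085014 [ 595.1 -221.5  164.2]
w2 185 86.22774 [ 595.9 -221.8  153. ]
w2 210 94.427895 [ 595.  -221.5  141.5]
w2 235 106.89557 [ 595.3 -221.6  125.4]
w3 10 0.0 [ 552.3 -208.4  224.2]
w3 35 0.0 [ 552.3 -208.4  224.2]
w3 60 0.0 [ 552.3 -208.4  224.2]
w3 85 51.82313 [ 596.1 -221.5  192.9]
w3 110 55.697197 [ 595.5 -221.3  187.7]
w3 135 61.398277 [ 595.6 -221.3  180.9]
w3 160 67.76532 [ 595.4 -221.3  173. ]
w3 185 76.776085 [ 595.9 -221.5  162.3]
w3 210 86.75504 [ 595.6 -221.4  149.9]
w3 235 100.52309 [ 595.6 -221.4  133.1]
```

```bash
cat >> h.py <<'E'
def path(gx,gy,gz,az,a=40,n=12,hold=1,p0=None):
    p,r,s=cur(); 
    z0=r.as_matrix()[:,2]; g0=p-19*z0 if p0 is None else np.array(p0); off=p-(g0+19*z0)
    R1=tool(az,a); rv=(R1*r.inv()).as_rotvec()
    print('from',g0.round(1),'dist',np.linalg.norm(np.array([gx,gy,gz])-g0).round(1),'rot',np.degrees(rv).round(1))
    out=[]
    for i in range(1,n+1):
        t=min(1,i/(n-hold)); g=g0+(np.array([gx,gy,gz])-g0)*t; R=Ro.from_rotvec(rv*t)*r
        d=g+19*R.as_matrix()[:,2]+off-p
        out.append([(r.inv().apply(d)/1000).round(4).tolist(),(r.inv()*R).as_rotvec(degrees=True).round(1).tolist()])
    for o in out: print(o)
E
python3 - <<'E'
from h import *
path(635,-195,94.3,-11)
E
```

```text
from [ 603.1 -224.    94.2] dist 43.1 rot [-0.  -0.   5.5]
[[0.0013, -0.0035, 0.0015], [0.4, 0.0, -0.3]]
[[0.0026, -0.007, 0.0031], [0.8, 0.0, -0.6]]
[[0.004, -0.0104, 0.0046], [1.2, 0.0, -1.0]]
[[0.0053, -0.0139, 0.0062], [1.5, 0.0, -1.3]]
[[0.0066, -0.0174, 0.0077], [1.9, 0.0, -1.6]]
[[0.0079, -0.0209, 0.0093], [2.3, 0.0, -1.9]]
[[0.0092, -0.0243, 0.0108], [2.7, 0.0, -2.3]]
[[0.0105, -0.0278, 0.0124], [3.1, 0.0, -2.6]]
[[0.0118, -0.0313, 0.0139], [3.5, 0.0, -2.9]]
[[0.0131, -0.0348, 0.0154], [3.8, 0.0, -3.2]]
[[0.0145, -0.0382, 0.017], [4.2, 0.0, -3.5]]
[[0.0145, -0.0382, 0.017], [4.2, 0.0, -3.5]]
```

Request:
servo_tool --plan '[[[0.0013,-0.0035,0.0015],[0.4,0,-0.3],0.01],[[0.0026,-0.007,0.0031],[0.8,0,-0.6],0.01],[[0.004,-0.0104,0.0046],[1.2,0,-1],0.01],[[0.0053,-0.0139,0.0062],[1.5,0,-1.3],0.01],[[0.0066,-0.0174,0.0077],[1.9,0,-1.6],0.01],[[0.0079,-0.0209,0.0093],[2.3,0,-1.9],0.01],[[0.0092,-0.0243,0.0108],[2.7,0,-2.3],0.01],[[0.0105,-0.0278,0.0124],[3.1,0,-2.6],0.01],[[0.0118,-0.0313,0.0139],[3.5,0,-2.9],0.01],[[0.0131,-0.0348,0.0154],[3.8,0,-3.2],0.01],[[0.0145,-0.0382,0.017],[4.2,0,-3.5],0.01],[[0.0145,-0.0382,0.017],[4.2,0,-3.5],0.01]]'

```text
time: 7.2
tcp_pos: [649.7, -197.4, 82.0]
ee_rot: [0.04, 0.902, -0.087, 0.42]
contact_force: [1.9, 1.6, -1.9]
gripper_width: 0.168
```

```bash
python3 - <<'E'
from h import *
save('wrist','w4'); st()
z=load('w4');P=cloud(z)
for r in range(85,240,30): print(r,P[r,256].round(1))
path(665,-160,94.3,-5)
E
```

```text
t 7.25 tcp [ 649.6 -197.5   82. ] z [ 0.751 -0.146 -0.643] y [-0.191 -0.982 -0.001] F [ 2.5  2.1 -1.9] M [0.25 0.47 0.3 ] w 0.166 q [-0.4  -0.17  2.15  0.5   0.34  0.96]
85 [ 626.6 -192.7  194. ]
115 [ 627.8 -192.9  186.3]
145 [ 627.5 -192.8  178.1]
175 [ 627.5 -192.8  167.2]
205 [ 627.2 -192.8  153.5]
235 [ 627.6 -192.9  133.1]
from [ 635.3 -194.7   94.2] dist 45.7 rot [-0. -0.  6.]
[[0.0013, -0.0038, 0.0016], [0.4, 0.0, -0.4]]
[[0.0026, -0.0075, 0.0031], [0.8, 0.0, -0.7]]
[[0.004, -0.0113, 0.0047], [1.2, 0.0, -1.1]]
[[0.0053, -0.015, 0.0062], [1.7, 0.0, -1.4]]
[[0.0066, -0.0188, 0.0078], [2.1, 0.0, -1.8]]
[[0.0079, -0.0225, 0.0094], [2.5, 0.0, -2.1]]
[[0.0093, -0.0263, 0.0109], [2.9, 0.0, -2.5]]
[[0.0106, -0.03, 0.0125], [3.3, 0.0, -2.8]]
[[0.0119, -0.0338, 0.014], [3.7, 0.0, -3.2]]
[[0.0132, -0.0375, 0.0156], [4.2, 0.0, -3.5]]
[[0.0145, -0.0413, 0.0171], [4.6, 0.0, -3.9]]
[[0.0145, -0.0413, 0.0171], [4.6, 0.0, -3.9]]
```

View pics/w4.png

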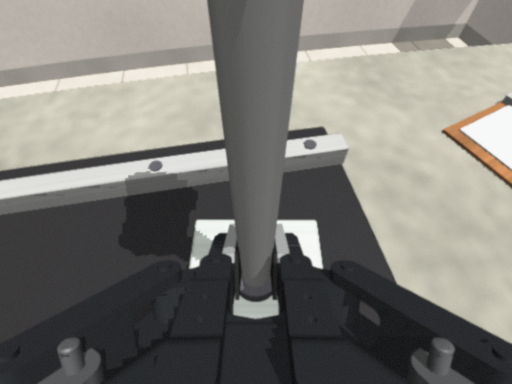

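The column is still upright in the pads, and the base stays square to the gripper.

Request:
servo_tool --plan '[[[0.0013,-0.0038,0.0016],[0.4,0,-0.4],0.01],[[0.0026,-0.0075,0.0031],[0.8,0,-0.7],0.01],[[0.004,-0.0113,0.0047],[1.2,0,-1.1],0.01],[[0.0053,-0.015,0.0062],[1.7,0,-1.4],0.01],[[0.0066,-0.0188,0.0078],[2.1,0,-1.8],0.01],[[0.0079,-0.0225,0.0094],[2.5,0,-2.1],0.01],[[0.0093,-0.0263,0.0109],[2.9,0,-2.5],0.01],[[0.0106,-0.03,0.0125],[3.3,0,-2.8],0.01],[[0.0119,-0.0338,0.014],[3.7,0,-3.2],0.01],[[0.0132,-0.0375,0.0156],[4.2,0,-3.5],0.01],[[0.0145,-0.0413,0.0171],[4.6,0,-3.9],0.01],[[0.0145,-0.0413,0.0171],[4.6,0,-3.9],0.01]]'

```text
time: 8.45
tcp_pos: [679.5, -161.3, 82.0]
ee_rot: [0.018, 0.906, -0.039, 0.422]
contact_force: [-0.6, 0.4, -6.2]
gripper_width: 0.165
```

```bash
python3 - <<'E'
from h import *
st(); path(668,-112,94.3,-0.5)
E
```

```text
t 8.45 tcp [ 679.5 -161.3   82. ] z [ 0.763 -0.066 -0.644] y [-0.087 -0.996 -0.   ] F [-0.6  0.4 -6.2] M [0.17 1.05 0.08] w 0.165 q [-0.35 -0.12  2.11  0.61  0.36  0.82]
from [ 665.  -160.    94.2] dist 48.1 rot [-0.  -0.1  4.5]
[[-0.0001, -0.0045, -0.0001], [0.3, 0.0, -0.3]]
[[-0.0001, -0.009, -0.0002], [0.6, 0.0, -0.5]]
[[-0.0002, -0.0134, -0.0003], [0.9, 0.0, -0.8]]
[[-0.0002, -0.0179, -0.0003], [1.2, 0.0, -1.0]]
[[-0.0003, -0.0224, -0.0004], [1.6, 0.0, -1.3]]
[[-0.0004, -0.0269, -0.0005], [1.9, 0.0, -1.6]]
[[-0.0004, -0.0313, -0.0006], [2.2, 0.0, -1.8]]
[[-0.0005, -0.0358, -0.0007], [2.5, 0.0, -2.1]]
[[-0.0006, -0.0403, -0.0008], [2.8, 0.0, -2.4]]
[[-0.0006, -0.0448, -0.0009], [3.1, 0.1, -2.6]]
[[-0.0007, -0.0493, -0.001], [3.4, 0.1, -2.9]]
[[-0.0007, -0.0493, -0.001], [3.4, 0.1, -2.9]]
```

Request:
servo_tool --plan '[[[-0.0001,-0.0045,-0.0001],[0.3,0,-0.3],0.01],[[-0.0001,-0.009,-0.0002],[0.6,0,-0.5],0.01],[[-0.0002,-0.0134,-0.0003],[0.9,0,-0.8],0.01],[[-0.0002,-0.0179,-0.0003],[1.2,0,-1.0],0.01],[[-0.0003,-0.0224,-0.0004],[1.6,0,-1.3],0.01],[[-0.0004,-0.0269,-0.0005],[1.9,0,-1.6],0.01],[[-0.0004,-0.0313,-0.0006],[2.2,0,-1.8],0.01],[[-0.0005,-0.0358,-0.0007],[2.5,0,-2.1],0.01],[[-0.0006,-0.0403,-0.0008],[2.8,0,-2.4],0.01],[[-0.0006,-0.0448,-0.0009],[3.1,0,-2.6],0.01],[[-0.0007,-0.0493,-0.001],[3.4,0,-2.9],0.01],[[-0.0007,-0.0493,-0.001],[3.4,0,-2.9],0.01]]'

```text
time: 9.65
tcp_pos: [682.4, -111.9, 82.3]
ee_rot: [0.002, 0.906, -0.004, 0.422]
contact_force: [0.2, 0.2, -5.6]
gripper_width: 0.164
```

```bash
python3 - <<'E'
from h import *
save('top','t5'); save('wrist','w5'); st(); 
z=load('w5');P=cloud(z)
for r in range(85,240,50): print(r,P[r,256].round(1))
im=load('t5')['im'];cv2.imwrite('pics/t5b.png',cv2.resize(im[110:250,190:375],None,fx=4,fy=4,interpolation=cv2.INTER_CUBIC)[:,:,::-1])
path(669,-62,94.3,-0.5)
E
```

```text
t 9.75 tcp [ 682.4 -112.4   82.3] z [ 0.766 -0.008 -0.643] y [-0.01  -1.     0.001] F [-0.3 -0.1 -6. ] M [ 0.01  1.14 -0.01] w 0.168 q [-0.29 -0.14  2.12  0.62  0.37  0.8 ]
85 [ 660.6 -111.6  193.3]
135 [ 659.9 -111.6  181.5]
185 [ 660.1 -111.7  163.2]
235 [ 660.5 -111.7  132.8]
from [ 667.9 -112.3   94.6] dist 50.3 rot [ 0. -0.  0.]
[[0.0, -0.0046, 0.0001], [0.0, 0.0, 0.0]]
[[0.0, -0.0091, 0.0001], [0.0, 0.0, 0.0]]
[[0.0001, -0.0137, 0.0002], [0.0, 0.0, 0.0]]
[[0.0001, -0.0183, 0.0002], [0.0, 0.0, 0.0]]
[[0.0001, -0.0229, 0.0003], [0.0, 0.0, 0.0]]
[[0.0001, -0.0274, 0.0003], [0.0, 0.0, 0.0]]
[[0.0002, -0.032, 0.0004], [0.0, 0.0, 0.0]]
[[0.0002, -0.0366, 0.0005], [0.0, 0.0, 0.0]]
[[0.0002, -0.0411, 0.0005], [0.1, 0.0, 0.0]]
[[0.0002, -0.0457, 0.0006], [0.1, 0.0, 0.0]]
[[0.0002, -0.0503, 0.0006], [0.1, 0.0, 0.0]]
[[0.0002, -0.0503, 0.0006], [0.1, 0.0, 0.0]]
```

View pics/w5.png

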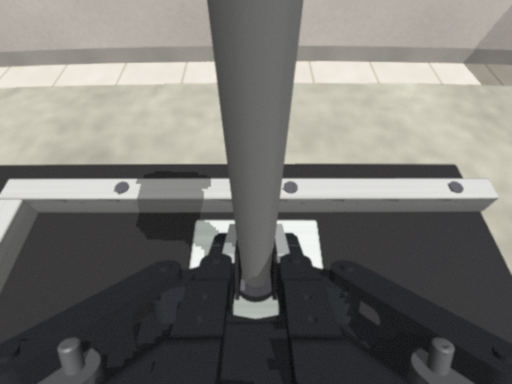

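View pics/t5b.png

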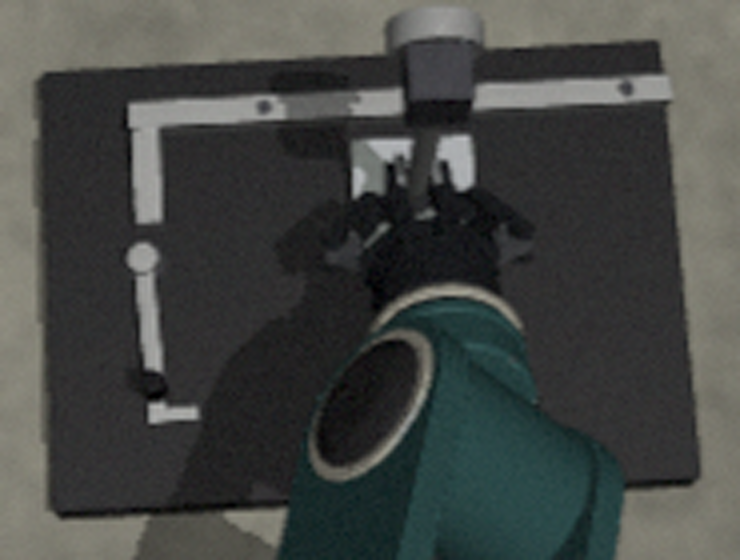

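The rail is parallel to the base in the wrist view, with the end stop at left. The top view shows the stand upright and about 16 mm short of the rail.

Request:
servo_tool --plan '[[[0,-0.0046,0],[0,0,0],0.01],[[0,-0.0091,0.0001],[0,0,0],0.01],[[0,-0.0137,0.0001],[0,0,0],0.01],[[0,-0.0183,0.0002],[0,0,0],0.01],[[0,-0.0229,0.0003],[0,0,0],0.01],[[0,-0.0274,0.0003],[0,0,0],0.01],[[0,-0.032,0.0004],[0,0,0],0.01],[[0,-0.0366,0.0005],[0,0,0],0.01],[[0,-0.0411,0.0005],[0,0,0],0.01],[[0,-0.0457,0.0006],[0,0,0],0.01],[[0,-0.0503,0.0006],[0,0,0],0.01],[[0,-0.0503,0.0006],[0,0,0],0.01]]'

```text
time: 10.95
tcp_pos: [683.4, -61.6, 82.0]
ee_rot: [0.002, 0.906, -0.004, 0.422]
contact_force: [-0.5, -0.2, -5.3]
gripper_width: 0.169
```

Request:
servo_tool --plan '[[[0,-0.0045,0],[0,0,0],0.01],[[0,-0.009,0],[0,0,0],0.01],[[0,-0.0135,0],[0,0,0],0.01],[[0,-0.018,0],[0,0,0],0.01],[[0,-0.0225,0],[0,0,0],0.01],[[0,-0.027,0],[0,0,0],0.01],[[0,-0.0315,0],[0,0,0],0.01],[[0,-0.036,0],[0,0,0],0.01],[[0,-0.0405,0],[0,0,0],0.01],[[0,-0.045,0],[0,0,0],0.01],[[0,-0.0495,0],[0,0,0],0.01],[[0,-0.0495,0],[0,0,0],0.01]]'

```text
time: 12.15
tcp_pos: [683.9, -12.0, 82.0]
ee_rot: [0.002, 0.906, -0.004, 0.422]
contact_force: [0.5, 1.4, -3.9]
gripper_width: 0.165
```

```bash
python3 - <<'E'
from h import *
save('top','t6'); save('wrist','w6'); st(); 
z=load('w6');P=cloud(z)
for r in range(85,240,50): print(r,P[r,256].round(1))
im=load('t6')['im'];cv2.imwrite('pics/t6b.png',cv2.resize(im[110:250,190:375],None,fx=4,fy=4,interpolation=cv2.INTER_CUBIC)[:,:,::-1])
E
```

```text
t 12.25 tcp [683.9 -12.4  82. ] z [ 0.766 -0.007 -0.643] y [-0.009 -1.     0.001] F [-0.1  2.1 -3.5] M [0.22 0.71 0.29] w 0.166 q [-0.08 -0.16  2.15  0.18  0.29  1.35]
85 [661.2 -11.6 193.5]
135 [661.6 -11.6 180.9]
185 [661.8 -11.6 162.5]
235 [661.3 -11.7 133.5]
```

View pics/w6.png

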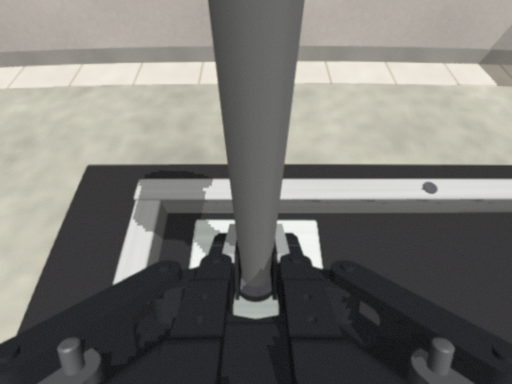

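View pics/t6b.png

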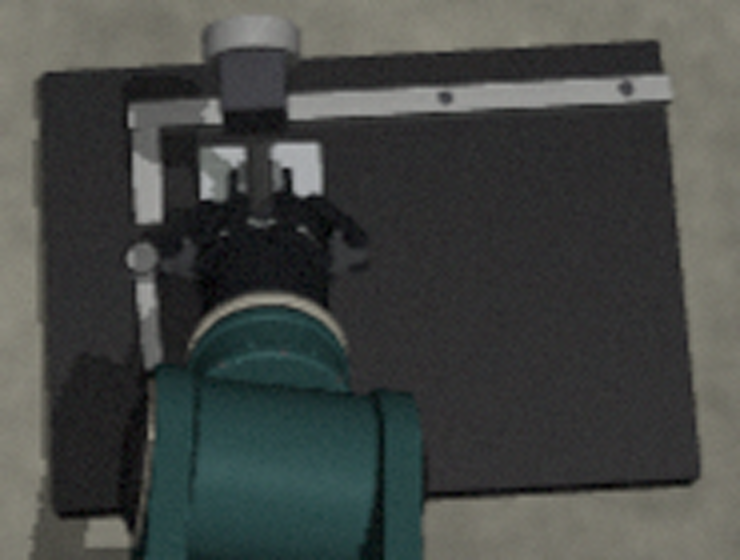

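Request:
servo_tool --plan '[[[0,-0.004,0],[0,0,0],0.01],[[0,-0.008,0],[0,0,0],0.01],[[0,-0.012,0],[0,0,0],0.01],[[0,-0.016,0],[0,0,0],0.01],[[0,-0.019,0],[0,0,0],0.01],[[0,-0.021,0],[0,0,0],0.01],[[0,-0.022,0],[0,0,0],0.01],[[0,-0.023,0],[0,0,0],0.01],[[0,-0.024,0],[0,0,0],0.01],[[0,-0.024,0],[0,0,0],0.01]]'

```text
time: 13.25
tcp_pos: [684.1, 11.4, 81.9]
ee_rot: [0.002, 0.906, -0.004, 0.422]
contact_force: [0.4, -1.8, -1.9]
gripper_width: 0.168
```

```bash
python3 - <<'E'
from h import *
st(); print(cur()[0]-19*cur()[1].as_matrix()[:,2])
E
```

```text
t 13.25 tcp [684.1  11.4  81.9] z [ 0.766 -0.008 -0.643] y [-0.01  -1.     0.001] F [ 0.4 -1.8 -1.9] M [-0.1   0.52 -0.23] w 0.168 q [-0.03 -0.16  2.14  0.04  0.29  1.52]
[669.5569503   11.54129504  94.14388637]
```

Request:
servo_tool --plan '[[[0,-0.0005,0],[0,0,0],0.01],[[0,-0.001,0],[0,0,0],0.01],[[0,-0.0015,0],[0,0,0],0.01],[[0,-0.002,0],[0,0,0],0.01]]'

```text
time: 13.65
tcp_pos: [684.2, 13.2, 82.0]
ee_rot: [0.002, 0.906, -0.004, 0.422]
contact_force: [-1.4, -7.4, 0.7]
gripper_width: 0.168
```

Request:
servo_tool --plan '[[[0,-0.0005,0],[0,0,0],0.01],[[0,-0.001,0],[0,0,0],0.01],[[0,-0.001,0],[0,0,0],0.01]]'

```text
time: 13.95
tcp_pos: [684.3, 13.6, 82.3]
ee_rot: [0.003, 0.906, -0.004, 0.423]
contact_force: [-0.8, -12.3, 1.5]
gripper_width: 0.17
```

Request:
servo_tool --plan '[[[0,0.0005,0],[0,0,0],0.01],[[0.0019,0.0005,0.0023],[0,0,0],0.01],[[0.0039,0.0005,0.0046],[0,0,0],0.01],[[0.0058,0.0005,0.0069],[0,0,0],0.01],[[0.0071,0.0005,0.0084],[0,0,0],0.01],[[0.0077,0.0005,0.0092],[0,0,0],0.01],[[0.0084,0.0005,0.01],[0,0,0],0.01],[[0.0084,0.0005,0.01],[0,0,0],0.01]]'

```text
time: 14.75
tcp_pos: [697.2, 13.2, 82.3]
ee_rot: [0.003, 0.906, -0.004, 0.422]
contact_force: [-11.8, -9.9, 6.9]
gripper_width: 0.169
```

Request:
servo_tool --plan '[[[0.0003,0,0.0004],[0,0,0],0.01],[[0.0006,0,0.0008],[0,0,0],0.01],[[0.0006,0,0.0008],[0,0,0],0.01]]'

```text
time: 15.05
tcp_pos: [698.1, 13.1, 82.2]
ee_rot: [0.003, 0.906, -0.004, 0.422]
contact_force: [-12.0, -10.1, 7.8]
gripper_width: 0.165
```

```bash
python3 - <<'E'
from h import *
save('top','t7'); save('wrist','w7'); save('scene','s7'); st(); 
z=load('w7');P=cloud(z)
for r in range(85,240,30): print(r,P[r,256].round(1))
im=load('t7')['im'];im2=load('s7')['im']
a=cv2.resize(im[110:210,190:300],None,fx=4,fy=4,interpolation=cv2.INTER_CUBIC)
b=cv2.resize(load('w7')['im'][150:320,100:360],None,fx=3,fy=3,interpolation=cv2.INTER_CUBIC)
cv2.imwrite('pics/t7b.png',a[:,:,::-1]); cv2.imwrite('pics/w7b.png',b[:,:,::-1])
cv2.imwrite('pics/s7b.png',cv2.resize(im2[150:260,210:340],None,fx=5,fy=5,interpolation=cv2.INTER_CUBIC)[:,:,::-1])
E
```

```text
t 15.2 tcp [698.1  13.1  82.3] z [ 0.766 -0.009 -0.643] y [-0.01  -1.     0.001] F [-12.1 -10.5   8.7] M [-1.12  0.9  -1.27] w 0.164 q [-0.02 -0.13  2.11  0.03  0.28  1.54]
85 [676.9  14.  192.8]
115 [677.7  14.  185. ]
145 [676.7  14.  177.2]
175 [676.3  13.9 166.6]
205 [676.5  13.9 151.9]
235 [676.2  13.8 132.6]
```

View pics/w7b.png

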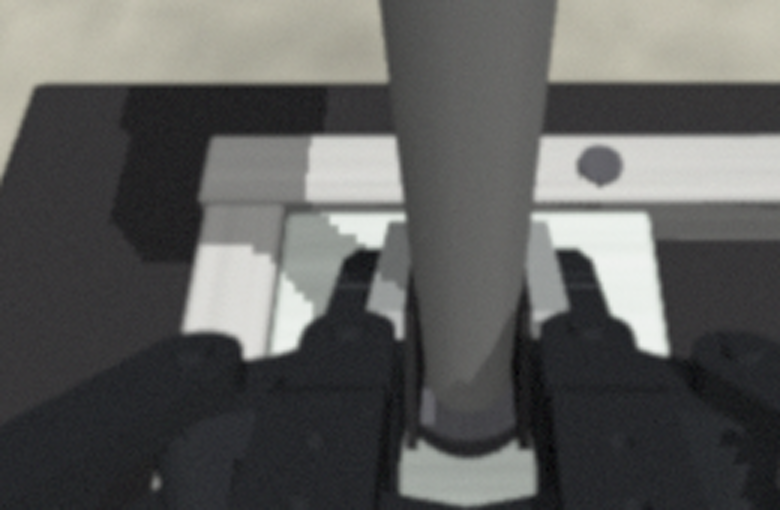

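View pics/s7b.png

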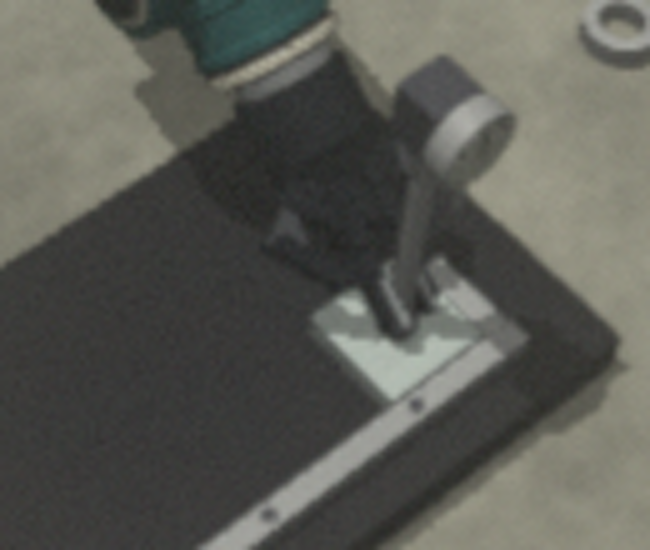

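View pics/t7b.png

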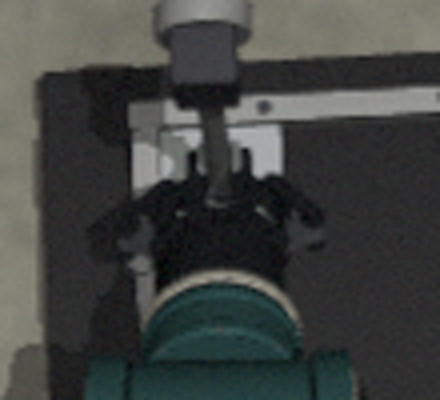

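Base is flush and parallel to both bars in the wrist crop: rail edge at row ~205, end stop edge at column ~280. The column is upright, so I'm releasing.

Request:
servo_tool --plan '[[[0,0,0],[0,0,0],0.018],[[0,0,0],[0,0,0],0.022],[[0,0,0],[0,0,0],0.026],[[0,0,0],[0,0,0],0.03],[[0,0,0],[0,0,0],0.035],[[0,0,0],[0,0,0],0.04],[[0,0,0],[0,0,0],0.045],[[0,0,0],[0,0,0],0.045]]'

```text
time: 16.0
tcp_pos: [698.1, 13.7, 81.8]
ee_rot: [0.002, 0.906, -0.004, 0.422]
contact_force: [0.7, 0.1, 0.3]
gripper_width: 0.528
```

```bash
python3 - <<'E'
from h import *
save('wrist','w8'); st(); 
z=load('w8');P=cloud(z)
for r in range(85,240,30): print(r,P[r,256].round(1))
b=cv2.resize(load('w8')['im'][150:320,100:360],None,fx=3,fy=3,interpolation=cv2.INTER_CUBIC)
cv2.imwrite('pics/w8b.png',b[:,:,::-1])
E
```

```text
t 16.05 tcp [698.1  13.7  81.8] z [ 0.766 -0.008 -0.643] y [-0.01  -1.     0.001] F [-0.1 -0.5  0.1] M [ 0.02  0.38 -0.03] w 0.528 q [-0.02 -0.13  2.11  0.03  0.28  1.54]
85 [675.5  14.5 193.3]
115 [676.   14.5 186. ]
145 [676.3  14.5 177.2]
175 [675.4  14.4 167.4]
205 [675.6  14.4 153. ]
235 [675.3  14.4 134. ]
```

View pics/w8b.png

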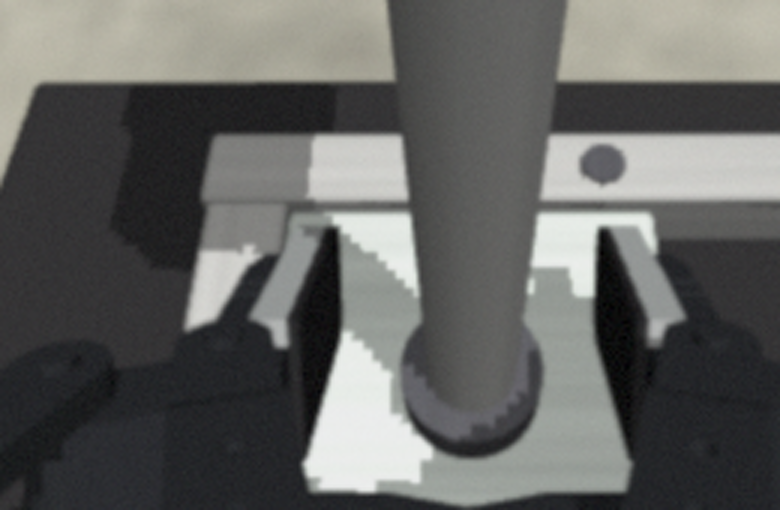

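```bash
python3 - <<'E'
from h import *
for n in ['w7','w8']:
    z=load(n); g=cv2.cvtColor(z['im'],cv2.COLOR_RGB2GRAY).astype(int)
    for u in [222,230,284,290,300]: print(n,u,g[205:230,u].tolist())
    W=onplane(z,[(284,217),(284,221)],60); print(W.round(1), 'per px',(W[0]-W[1])[0]/4)
E
```

```text
w7 222 [210, 213, 215, 215, 214, 211, 208, 211, 210, 210, 205, 190, 148, 110, 104, 134, 193, 227, 232, 234, 235, 235, 233, 232, 233]
w7 230 [212, 214, 215, 215, 215, 210, 210, 212, 212, 210, 207, 190, 148, 104, 101, 136, 194, 223, 198, 138, 110, 106, 107, 106, 106]
w7 284 [216, 213, 213, 213, 213, 212, 212, 215, 217, 217, 208, 187, 137, 105, 108, 148, 209, 232, 237, 237, 237, 235, 231, 229, 226]
w7 290 [211, 211, 212, 214, 212, 212, 210, 214, 216, 215, 209, 185, 135, 97, 107, 148, 210, 233, 237, 237, 237, 236, 235, 235, 236]
w7 300 [101, 98, 101, 99, 98, 95, 116, 171, 208, 217, 208, 189, 140, 101, 105, 149, 212, 232, 237, 237, 238, 237, 235, 235, 237]
[[725.1  -5.4  60. ]
 [722.1  -5.2  60. ]] per px 0.7541863143306955
w8 222 [204, 206, 209, 207, 207, 203, 201, 204, 203, 202, 194, 169, 118, 98, 101, 140, 196, 224, 231, 230, 231, 230, 229, 229, 229]
w8 230 [205, 208, 208, 209, 207, 202, 203, 204, 206, 202, 195, 171, 118, 90, 100, 139, 195, 224, 230, 231, 232, 231, 230, 229, 230]
w8 284 [207, 206, 207, 207, 204, 204, 204, 209, 209, 207, 194, 169, 115, 96, 104, 143, 203, 228, 232, 233, 233, 231, 231, 231, 231]
w8 290 [209, 207, 207, 205, 205, 204, 205, 209, 210, 206, 195, 166, 116, 91, 102, 145, 203, 228, 233, 233, 233, 232, 231, 231, 231]
w8 300 [96, 95, 95, 95, 91, 95, 138, 180, 205, 207, 194, 163, 112, 82, 97, 145, 201, 229, 231, 219, 153, 79, 37, 24, 19]
[[724.9  -4.8  60. ]
 [721.9  -4.6  60. ]] per px 0.7518087926427484
```

The rail's front face is still visible as a band about 3 px (~2 mm) wide between rail and base, so it isn't fully flush in x. The earlier 12 N was friction. I'll regrip and push on.

Request:
servo_tool --plan '[[[0,0,0],[0,0,0],0.03],[[0,0,0],[0,0,0],0.022],[[0,0,0],[0,0,0],0.019],[[0,0,0],[0,0,0],0.018],[[0,0,0],[0,0,0],0.017],[[0,0,0],[0,0,0],0.016],[[0,0,0],[0,0,0],0.015],[[0,0,0],[0,0,0],0.013],[[0,0,0],[0,0,0],0.01]]'

```text
time: 16.95
tcp_pos: [698.1, 13.1, 82.0]
ee_rot: [0.003, 0.906, -0.004, 0.422]
contact_force: [-4.9, -7.7, 3.4]
gripper_width: 0.17
```

Request:
servo_tool --plan '[[[0.0006,0,-0.0005],[0,0,0],0.01],[[0.0006,0,-0.0005],[0,0,0],0.01]]'

```text
time: 17.15
tcp_pos: [697.9, 13.2, 82.0]
ee_rot: [0.003, 0.907, -0.004, 0.422]
contact_force: [1.2, -6.7, -2.9]
gripper_width: 0.172
```

Request:
servo_tool --plan '[[[0.0003,0.0003,0.0004],[0,0,0],0.01],[[0.0006,0.0003,0.0008],[0,0,0],0.01],[[0.001,0.0003,0.0012],[0,0,0],0.01],[[0.001,0.0003,0.0012],[0,0,0],0.01]]'

```text
time: 17.55
tcp_pos: [699.3, 13.0, 82.1]
ee_rot: [0.003, 0.907, -0.004, 0.422]
contact_force: [-6.7, -6.1, 1.0]
gripper_width: 0.171
```

Request:
servo_tool --plan '[[[0.0003,0,0.0004],[0,0,0],0.01],[[0.0006,0,0.0008],[0,0,0],0.01],[[0.0006,0,0.0008],[0,0,0],0.01]]'

```text
time: 17.85
tcp_pos: [700.3, 13.0, 82.1]
ee_rot: [0.003, 0.907, -0.004, 0.422]
contact_force: [-7.8, -5.2, 3.8]
gripper_width: 0.17
```

```bash
cat > gap.py <<'E'
from h import *
import sys
def gap(n):
    z=load(n); g=cv2.cvtColor(z['im'],cv2.COLOR_RGB2GRAY).astype(int)
    for u in [222,290,300]: print(n,u,g[205:230,u].tolist())
    P=cloud(z); print([P[r,256].round(1).tolist() for r in (115,175,235)])
n=sys.argv[1]; save('wrist',n); st(); gap(n)
b=cv2.resize(load(n)['im'][150:320,100:360],None,fx=3,fy=3,interpolation=cv2.INTER_CUBIC)
cv2.imwrite('pics/'+n+'b.png',b[:,:,::-1])
E
python3 gap.py w9
```

```text
t 17.9 tcp [700.3  13.   82.1] z [ 0.765 -0.008 -0.644] y [-0.01  -1.     0.001] F [-7.  -5.1  3. ] M [-0.5   0.88 -0.67] w 0.167 q [-0.02 -0.12  2.11  0.03  0.28  1.54]
w9 222 [210, 210, 209, 211, 212, 215, 213, 214, 209, 208, 210, 210, 209, 203, 181, 147, 176, 221, 230, 233, 235, 235, 235, 232, 232]
w9 290 [212, 212, 212, 209, 211, 213, 213, 211, 210, 210, 213, 215, 214, 203, 180, 156, 201, 230, 236, 238, 238, 236, 235, 235, 236]
w9 300 [102, 99, 99, 101, 98, 100, 99, 93, 92, 122, 174, 208, 212, 202, 181, 157, 204, 232, 237, 236, 237, 236, 235, 235, 235]
[[677.7, 13.8, 186.9], [678.4, 13.8, 166.9], [678.0, 13.7, 133.5]]
```

View pics/w9b.png

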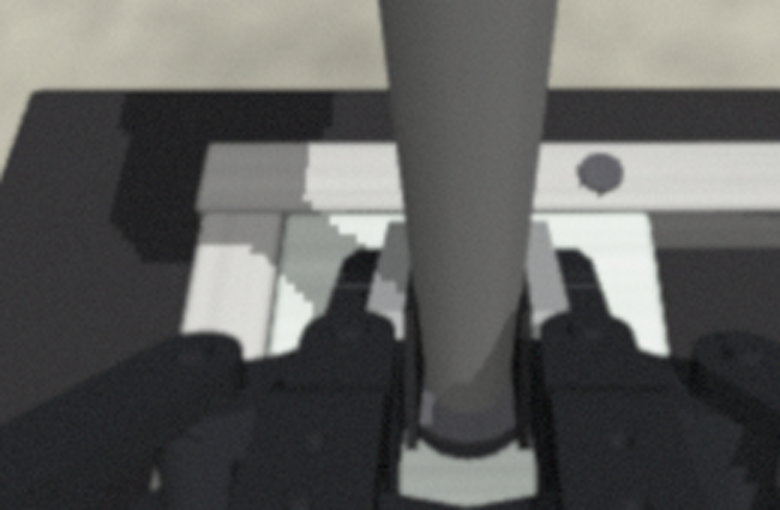

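The gap is down to under 1 px. Pushing to firm contact.

Request:
servo_tool --plan '[[[0.0003,0,0.0004],[0,0,0],0.01],[[0.0006,0,0.0008],[0,0,0],0.01],[[0.0006,0,0.0008],[0,0,0],0.01]]'

```text
time: 18.2
tcp_pos: [701.0, 13.1, 82.4]
ee_rot: [0.003, 0.907, -0.004, 0.422]
contact_force: [-31.7, -4.7, 16.9]
gripper_width: 0.166
```

Request:
servo_tool --plan '[[[-0.0002,0,-0.0002],[0,0,0],0.01],[[0.0001,0,0.0001],[0,0,0],0.016],[[0.0002,0,0.0003],[0,0,0],0.02],[[0.0002,0,0.0003],[0,0,0],0.024],[[0.0002,0,0.0003],[0,0,0],0.028],[[0.0002,0,0.0003],[0,0,0],0.034],[[0.0002,0,0.0003],[0,0,0],0.04],[[0.0002,0,0.0003],[0,0,0],0.045],[[0.0002,0,0.0003],[0,0,0],0.045]]'

```text
time: 19.1
tcp_pos: [702.1, 13.4, 82.4]
ee_rot: [0.002, 0.906, -0.004, 0.422]
contact_force: [0.2, -0.5, 0.7]
gripper_width: 0.528
```

```bash
python3 gap.py w10
```

```text
t 19.15 tcp [702.1  13.4  82.4] z [ 0.766 -0.008 -0.643] y [-0.01  -1.     0.001] F [-0.4  0.2 -0.4] M [ 0.01  0.35 -0.02] w 0.524 q [-0.02 -0.12  2.11  0.03  0.28  1.54]
w10 222 [203, 205, 204, 202, 200, 203, 203, 205, 206, 206, 204, 202, 200, 202, 201, 199, 187, 163, 153, 195, 224, 229, 230, 230, 230]
w10 290 [205, 204, 204, 206, 207, 204, 203, 206, 205, 204, 201, 202, 205, 208, 207, 204, 185, 156, 150, 200, 227, 231, 232, 232, 231]
w10 300 [94, 96, 97, 94, 94, 94, 96, 98, 94, 95, 92, 108, 159, 198, 208, 203, 185, 154, 144, 171, 139, 76, 34, 21, 19]
[[679.0, 14.2, 187.5], [677.6, 14.1, 170.2], [677.9, 14.1, 137.1]]
```

View pics/w10b.png

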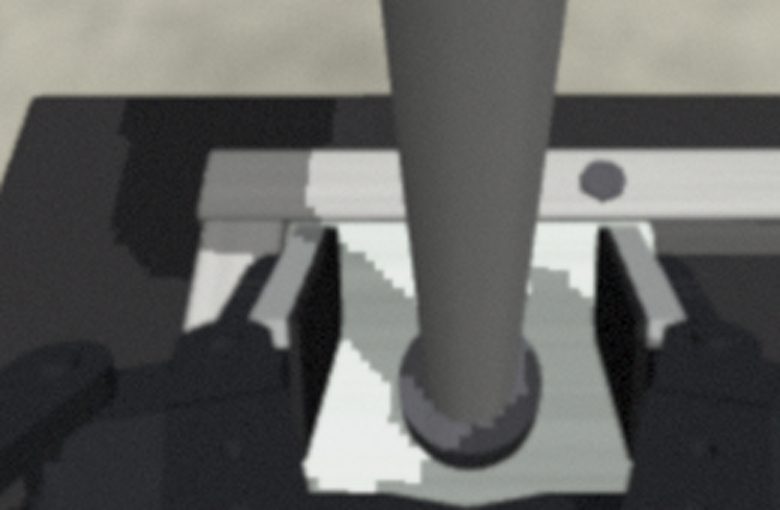

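Gap is about 1 px (<1 mm) and parallel. Withdrawing straight back.

Request:
servo_tool --plan '[[[0,0,-0.004],[0,0,0],0.045],[[0,0,-0.01],[0,0,0],0.045],[[0,0,-0.02],[0,0,0],0.045],[[0,0,-0.035],[0,0,0],0.045],[[0,0,-0.05],[0,0,0],0.045],[[0,0,-0.07],[0,0,0],0.045],[[0,0,-0.09],[0,0,0],0.03],[[0,0,-0.11],[0,0,0],0.01],[[0,0,-0.13],[0,0,0],0],[[0,0,-0.13],[0,0,0],0],[[0,0,-0.13],[0,0,0],0]]'

```text
time: 20.25
tcp_pos: [602.4, 14.4, 166.8]
ee_rot: [0.002, 0.906, -0.004, 0.423]
contact_force: [-0.9, -0.9, -0.7]
gripper_width: 0.002
```

```bash
python3 - <<'E'
from h import *
st(); save('wrist','w11'); save('scene','s11'); save('top','t11')
E
```

```text
t 20.25 tcp [602.4  14.4 166.8] z [ 0.767 -0.008 -0.642] y [-0.01  -1.     0.001] F [-0.9 -0.9 -0.7] M [ 0.    0.37 -0.03] w 0.002 q [-0.02 -0.49  2.24  0.02  0.52  1.54]
```

View pics/w11.png

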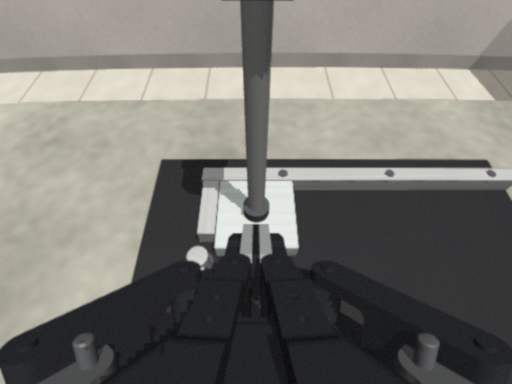

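View pics/s11.png

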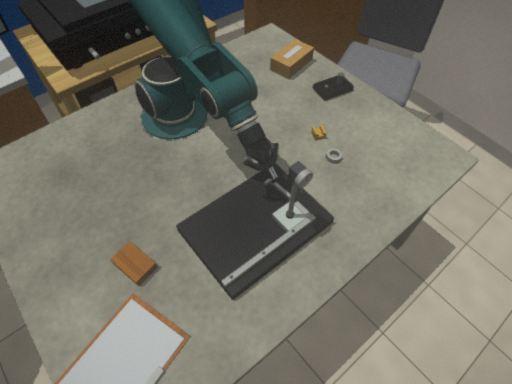

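The stand is at home and free, and the gripper is clear. Now the knob, at about (547,64) with its top near z=93.

```bash
python3 - <<'E'
from h import *
rel([545,105,150],tool(0,60))
E
```

```text
shift [-0.0492, -0.0901, -0.035] turn [0.39, -19.9, -0.4]
```

Request:
servo_tool --plan '[[[-0.01,-0.018,-0.007],[0.1,-4,-0.1],0],[[-0.02,-0.036,-0.014],[0.2,-8,-0.2],0],[[-0.03,-0.054,-0.021],[0.2,-12,-0.2],0],[[-0.04,-0.072,-0.028],[0.3,-16,-0.3],0],[[-0.049,-0.09,-0.035],[0.4,-20,-0.4],0],[[-0.049,-0.09,-0.035],[0.4,-20,-0.4],0],[[-0.049,-0.09,-0.035],[0.4,-20,-0.4],0]]'

```text
time: 21.1
tcp_pos: [545.4, 105.1, 150.2]
ee_rot: [-0.0, 0.966, 0.001, 0.259]
contact_force: [-0.1, 0.8, 0.4]
gripper_width: 0.001
```

```bash
python3 - <<'E'
from h import *
st(); save('wrist','w12'); save('scene','s12')
im=load('s12')['im'];cv2.imwrite('pics/s12b.png',cv2.resize(im[120:240,210:340],None,fx=5,fy=5,interpolation=cv2.INTER_CUBIC)[:,:,::-1])
E
```

```text
t 21.1 tcp [545.4 105.1 150.2] z [ 0.499  0.    -0.866] y [ 0.001 -1.     0.   ] F [-0.1  0.8  0.4] M [ 0.    0.27 -0.05] w 0.001 q [ 0.19 -0.43  2.12 -0.12  0.94  1.81]
```

View pics/w12.png

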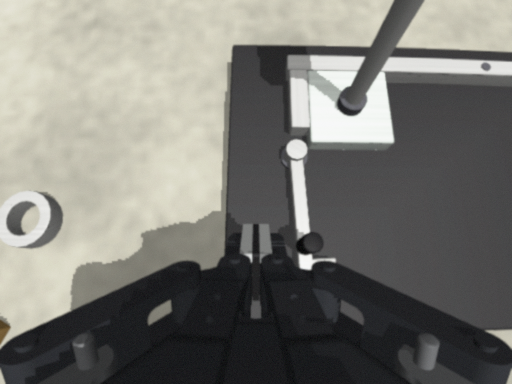

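View pics/s12b.png

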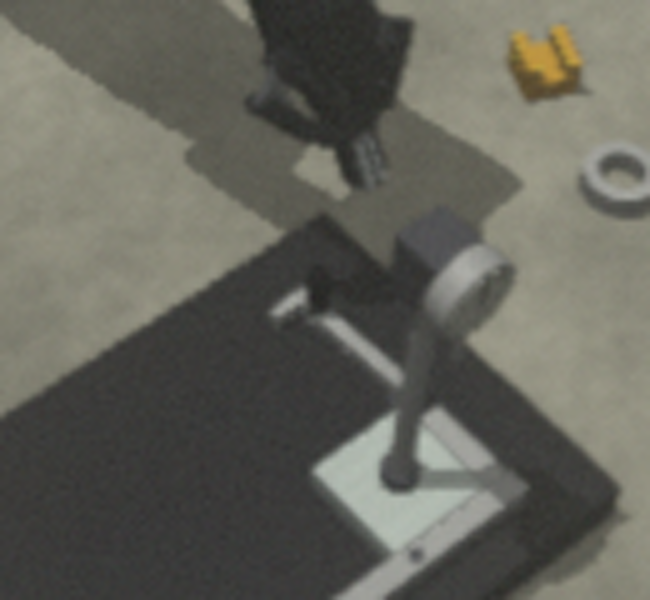

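Wrist view: boss at (296,150), knob top at (312,241), closed fingertips at (256,228). The base sits against both bars.

```bash
python3 - <<'E'
from h import *
z=load('w12'); print(onplane(z,[(312,241)],96).round(1),onplane(z,[(296,150)],63).round(1))
z=load('s12'); 
# knob top in scene crop (318,272)/5+offset ; triangulate w/ wrist
c1,d1=rays(load('w12'),[(312,241)]); c2,d2=rays(z,[((318+.5)/5-.5+210,(271+.5)/5-.5+120)])
d1=d1[0]/np.linalg.norm(d1);d2=d2[0]/np.linalg.norm(d2)
s=np.linalg.lstsq(np.c_[d1,-d2],c2-c1,rcond=None)[0]; print(c1+s[0]*d1,c2+s[1]*d2)
P=cloud(load('w12')); print(P[240,310].round(1))
R=tool(0,60); rel([545,105,72],R); print(R.inv().apply([[0,-10,0],[10,0,0],[0,0,10]]).round(2))
E
```

```text
[[549.4  63.9  96. ]] [[635.3  68.   63. ]]
[549.38403539  63.89306198  96.03988697] [547.2139872   62.03037915  96.20871878]
[550.1  65.3  95.7]
shift [-0.0392, -0.0006, 0.0677] turn [0.01, 0.03, 0.0]
[[ 0.   10.    0.  ]
 [ 8.66  0.    5.  ]
 [ 5.    0.   -8.66]]
```

```bash
python3 - <<'E'
from h import *
rel([553,105,72],tool(0,60))
R=tool(0,60); P=np.array([636.,68]); q0=np.array([553,105.])
for th in [1.525,1.4,1.2,1.0,.8,.6,.4,.3,.2,.1,0]:
    K=P+88*np.array([-np.sin(th),-np.cos(th)]); t=np.array([np.cos(th),-np.sin(th)])
    s=15+8*np.sin(th)**2; Q=K-s*t+[4*np.sin(th),0]
    d=R.inv().apply([Q[0]-q0[0],Q[1]-q0[1],0])/1000; print(th,Q.round(1),d.round(4).tolist())
E
```

```text
shift [-0.0323, -0.0006, 0.0717] turn [0.01, 0.03, 0.0]
1.525 [551.   86.9] [-0.0017, 0.0181, -0.001]
1.4 [549.4  75.5] [-0.0032, 0.0295, -0.0018]
1.2 [549.8  56.6] [-0.0028, 0.0484, -0.0016]
1.0 [554.2  37.8] [0.001, 0.0672, 0.0006]
0.8 [562.4  20.4] [0.0082, 0.0846, 0.0047]
0.6 [574.1   5.3] [0.0183, 0.0997, 0.0105]
0.4 [588.4  -6.7] [0.0306, 0.1117, 0.0177]
0.3 [596.2 -11.4] [0.0374, 0.1164, 0.0216]
0.2 [604.3 -15.2] [0.0444, 0.1202, 0.0257]
0.1 [612.6 -18.1] [0.0516, 0.1231, 0.0298]
0 [621. -20.] [0.0589, 0.125, 0.034]
```

Request:
servo_tool --plan '[[[-0.008,0,0.018],[0,0,0],0],[[-0.016,0,0.036],[0,0,0],0],[[-0.024,0,0.054],[0,0,0],0],[[-0.032,0,0.072],[0,0,0],0],[[-0.032,0,0.072],[0,0,0],0],[[-0.032,0,0.072],[0,0,0],0]]'

```text
time: 21.8
tcp_pos: [553.3, 104.4, 72.8]
ee_rot: [0.0, 0.966, -0.0, 0.259]
contact_force: [1.1, -0.0, 0.1]
gripper_width: -0.002
```

Request:
servo_tool --plan '[[[-0.001,0.009,-0.0005],[0,0,0],0],[[-0.0017,0.0181,-0.001],[0,0,0],0],[[-0.0024,0.024,-0.0014],[0,0,0],0],[[-0.0032,0.0295,-0.0018],[0,0,0],0],[[-0.003,0.036,-0.0017],[0,0,0],0],[[-0.0029,0.042,-0.0017],[0,0,0],0],[[-0.0028,0.0484,-0.0016],[0,0,0],0],[[-0.0028,0.0484,-0.0016],[0,0,0],0]]'

```text
time: 22.6
tcp_pos: [550.1, 55.8, 72.5]
ee_rot: [0.0, 0.966, -0.0, 0.258]
contact_force: [0.3, -0.1, 0.2]
gripper_width: 0.003
```

```bash
python3 - <<'E'
from h import *
st(); save('wrist','w13')
E
```

```text
t 22.6 tcp [550.1  55.8  72.5] z [ 0.499 -0.    -0.866] y [-0.001 -1.     0.   ] F [ 0.3 -0.1  0.2] M [-0.01  0.2   0.06] w 0.003 q [ 0.07 -0.38  2.21 -0.05  0.78  1.67]
```

View pics/w13.png

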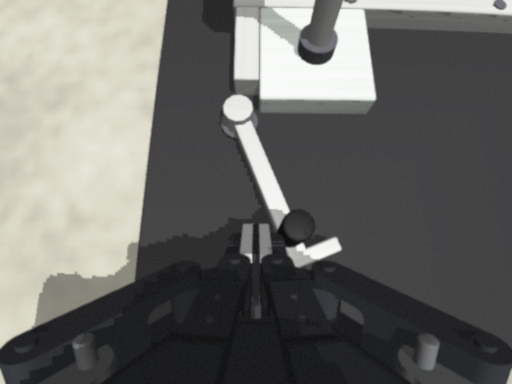

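Request:
servo_tool --plan '[[[0.001,0.007,0.0006],[0,0,0],0],[[0.0022,0.013,0.0013],[0,0,0],0],[[0.0038,0.0188,0.0022],[0,0,0],0],[[0.006,0.025,0.0034],[0,0,0],0],[[0.0083,0.031,0.0048],[0,0,0],0],[[0.011,0.0362,0.0063],[0,0,0],0],[[0.016,0.044,0.0092],[0,0,0],0],[[0.0211,0.0513,0.0121],[0,0,0],0],[[0.027,0.0577,0.0156],[0,0,0],0],[[0.0334,0.0633,0.0193],[0,0,0],0],[[0.0402,0.068,0.0232],[0,0,0],0],[[0.0402,0.068,0.0232],[0,0,0],0]]'

```text
time: 23.85
tcp_pos: [597.4, -12.1, 72.5]
ee_rot: [0.0, 0.966, -0.0, 0.258]
contact_force: [1.0, 0.0, 0.0]
gripper_width: 0.001
```

```bash
python3 - <<'E'
from h import *
st(); save('wrist','w14')
E
```

```text
t 23.85 tcp [597.4 -12.1  72.5] z [ 0.499 -0.    -0.866] y [-0. -1.  0.] F [1. 0. 0.] M [-0.02  0.23 -0.01] w 0.001 q [-0.08 -0.26  2.12  0.06  0.75  1.46]
```

View pics/w14.png

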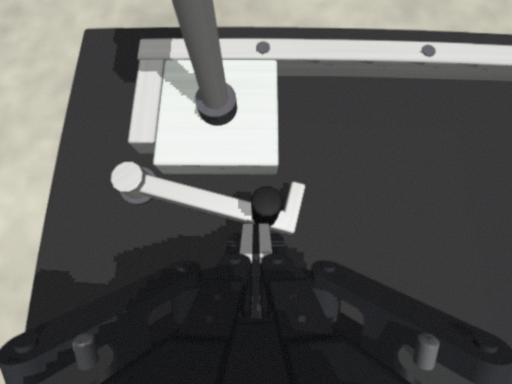

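Request:
servo_tool --plan '[[[0.0035,0.002,0.002],[0,0,0],0],[[0.007,0.004,0.004],[0,0,0],0],[[0.01,0.0055,0.006],[0,0,0],0],[[0.013,0.0065,0.0075],[0,0,0],0],[[0.0155,0.007,0.009],[0,0,0],0],[[0.0175,0.007,0.01],[0,0,0],0],[[0.019,0.007,0.011],[0,0,0],0],[[0.019,0.007,0.011],[0,0,0],0]]'

```text
time: 24.7
tcp_pos: [618.7, -18.5, 72.5]
ee_rot: [-0.0, 0.966, 0.0, 0.259]
contact_force: [0.2, -0.0, 0.7]
gripper_width: 0.003
```

```bash
python3 - <<'E'
from h import *
st(); save('wrist','w15')
E
```

```text
t 24.7 tcp [618.7 -18.5  72.5] z [ 0.5    0.    -0.866] y [ 0. -1. -0.] F [ 0.2 -0.   0.7] M [-0.03  0.23  0.02] w 0.003 q [-0.09 -0.2   2.08  0.07  0.75  1.44]
```

View pics/w15.png

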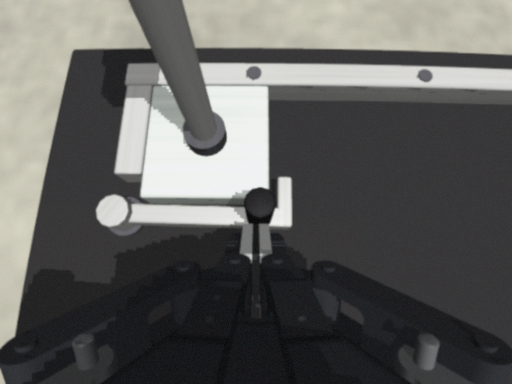

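Nearly closed: the bar is almost parallel to the base, lip at (285,200). I'll push gently to the stop.

Request:
servo_tool --plan '[[[0.0009,0,0.0005],[0,0,0],0],[[0.0017,0,0.001],[0,0,0],0],[[0.0017,0,0.001],[0,0,0],0]]'

```text
time: 25.05
tcp_pos: [620.5, -18.4, 72.5]
ee_rot: [-0.0, 0.966, 0.0, 0.259]
contact_force: [-0.1, -1.5, 0.3]
gripper_width: -0.002
```

Request:
servo_tool --plan '[[[0.0009,0,0.0005],[0,0,0],0],[[0.0009,0,0.0005],[0,0,0],0]]'

```text
time: 25.25
tcp_pos: [621.2, -18.5, 72.3]
ee_rot: [-0.0, 0.966, 0.0, 0.258]
contact_force: [-8.1, -1.6, 2.2]
gripper_width: -0.001
```

Request:
servo_tool --plan '[[[0.0003,0,0.0002],[0,0,0],0],[[0.0003,0,0.0002],[0,0,0],0]]'

```text
time: 25.45
tcp_pos: [621.4, -18.5, 72.2]
ee_rot: [-0.0, 0.966, 0.0, 0.258]
contact_force: [-11.6, -1.8, 5.2]
gripper_width: 0.005
```

Request:
servo_tool --plan '[[[-0.005,0,-0.004],[0,0,0],0],[[-0.012,0,-0.012],[0,0,0],0],[[-0.02,0,-0.03],[0,0,0],0],[[-0.025,0,-0.05],[0,0,0],0],[[-0.025,0,-0.075],[0,0,0],0],[[-0.025,0,-0.1],[0,0,0],0],[[-0.025,0,-0.1],[0,0,0],0]]'

```text
time: 26.15
tcp_pos: [550.1, -18.5, 150.6]
ee_rot: [0.0, 0.965, 0.0, 0.261]
contact_force: [0.4, -0.1, 0.1]
gripper_width: 0.0
```

```bash
python3 - <<'E'
from h import *
st(); save('wrist','w16'); save('scene','s16')
im=load('s16')['im'];cv2.imwrite('pics/s16b.png',cv2.resize(im[140:250,220:340],None,fx=5,fy=5,interpolation=cv2.INTER_CUBIC)[:,:,::-1])
im=load('w16')['im'];cv2.imwrite('pics/w16b.png',cv2.resize(im[60:260,110:340],None,fx=3,fy=3,interpolation=cv2.INTER_CUBIC)[:,:,::-1])
E
```

```text
t 26.15 tcp [550.1 -18.5 150.6] z [ 0.504 -0.    -0.864] y [ 0. -1.  0.] F [ 0.4 -0.1  0.1] M [-0.02  0.19  0.03] w 0.0 q [-0.11 -0.46  2.14  0.07  0.94  1.44]
```

View pics/w16b.png

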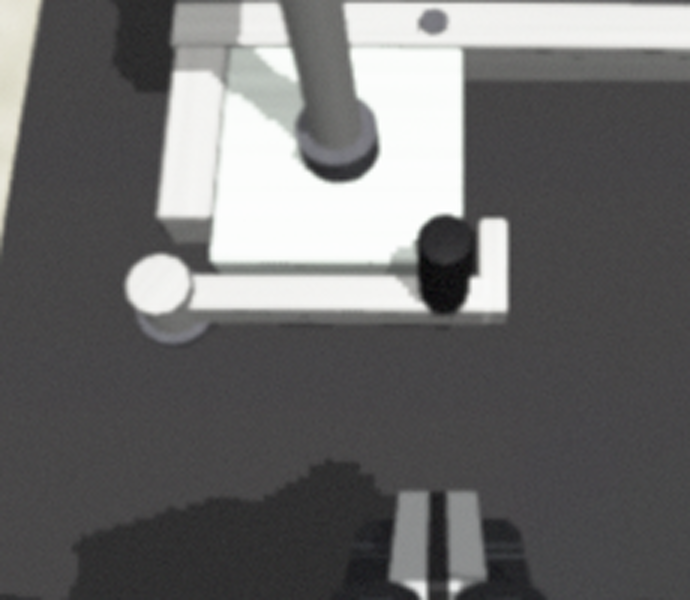

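View pics/s16b.png

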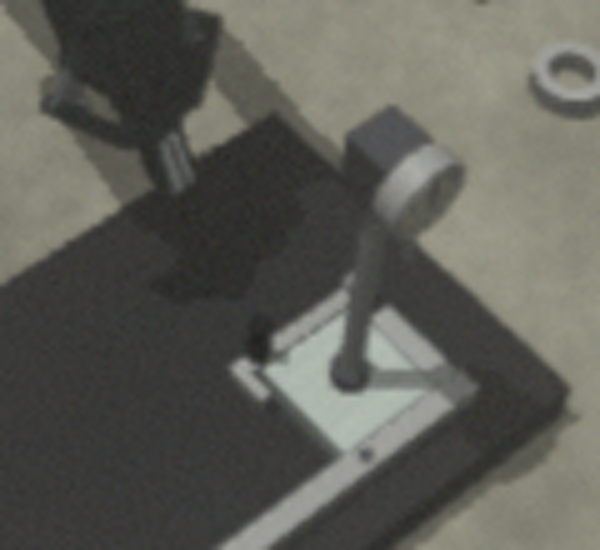

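```bash
python3 - <<'E'
from h import *
z=load('w16'); f=lambda p:(np.array(p,float)+.5)/3-.5+[110,60]
A=lambda a,b,h:(lambda W:(np.degrees(np.arctan2(*(W[1]-W[0])[:2])).round(2),W.round(1).tolist()))(onplane(z,f([a,b]),h))
print('bar bottom edge',A((200,310),(480,313),57)); print('rail inner edge',A((250,47),(670,47),60))
print('base back edge',A((240,49),(440,49),60)); print('base front edge',A((213,263),(462,264),60)); print('base left',A((211,262),(225,75),60)); print('stop face edge',A((209,219),(222,75),60))
E
python3 - <<'E'
import sys; sys.path.insert(0,'.')
import os; os.chdir('.')
from h import *
z=load('w16'); P=cloud(z)
g=cv2.cvtColor(z['im'],cv2.COLOR_RGB2GRAY)
print(g[68:82,245].tolist(), g[68:82,190].tolist(), g[120,170:195].tolist())
E
```

```text
bar bottom edge (np.float64(-179.3), [[629.7, 55.7, 57.0], [628.6, -31.0, 57.0]])
rail inner edge (np.float64(179.93), [[723.2, 45.3, 60.0], [723.3, -96.4, 60.0]])
base back edge (np.float64(-179.74), [[722.4, 48.6, 60.0], [722.1, -18.8, 60.0]])
base front edge (np.float64(-179.67), [[644.1, 51.9, 60.0], [643.7, -25.5, 60.0]])
base left (np.float64(89.66), [[644.5, 52.5, 60.0], [712.2, 52.9, 60.0]])
stop face edge (np.float64(90.33), [[659.2, 54.3, 60.0], [712.2, 54.0, 60.0]])
[242, 241, 242, 241, 242, 241, 226, 210, 234, 250, 252, 252, 252, 251] [215, 215, 213, 218, 229, 228, 202, 154, 173, 185, 188, 188, 186, 184] [241, 242, 242, 244, 244, 244, 243, 243, 243, 241, 230, 203, 222, 247, 252, 253, 253, 253, 252, 253, 253, 253, 252, 253, 253]
```

Gaps measure about 1 mm or less, the base is square within about 0.4°, and the hook bar is within about 1° of closed. The gripper is clear, so I'm handing in.

```bash
python3 -c "
from plant import manip
print(manip.finish_job())"
```

```text
the job is handed in; nothing more can be done
None
```

I slid the stand home against the rail and the end stop, swung the hook arm closed around its base, and handed in the job at about 26 s. No verdict is reported, so the result rests on my own checks.

**How it went:** I gripped the column just above its collar with the tool tilted, slid the stand slowly while turning it square, and pressed it against both bars. After the first release it was still about 2 mm short of the rail; the 12 N I had felt there was friction. I regripped and pushed it into firm contact, which briefly read about 32 N in x at the wrist. Then I released, withdrew, and pushed the knob with closed fingers until the arm met its stop at 8–12 N.

**Last checks, from the wrist camera:**

| Check | Reading | Limit |
|---|---|---|
| Gap to the rail | about 1 mm | 4 mm |
| Gap to the end stop | 1–1.5 mm | 4 mm |
| Base square to the rail | within about 0.4° (0.007 rad) | 0.06 rad |
| Hook bar, relative to the rail | within about 0.8° (0.014 rad) | 0.08 rad |

- **Upright:** the column was upright each time I measured it, last just after the final release. The last pictures still show it standing, but I did not measure it again.
- **Robot clear:** the gripper was away from everything, with wrist force near zero.
- **Bystanders:** the arm stayed away from the V-block, ring gauge and case, but I did not measure their final positions.

**Disagreements:** the cameras disagreed with each other by up to 3 mm, and contact with the bars came 1–1.5 mm off the home position I had worked out from the pictures. I relied on contact for the final placing.

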